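# Clip a sample tube into the tube rocker

### The job

Draw the capped sample tube out of the slanted stand by its cap and lay it down in the two V notches of the white rest, letting go of it. Then take it again round the middle of its body and press it down between the spring fingers of the tube rocker, cap between the two grey cheeks, until both clips have snapped over it and it lies fully home and level. Leave the other things on the table where they are.

Things in the scene. Friction and masses are not known exactly. Their poses are not given: they have to be found in the camera images.
- tube: the capped sample tube to be handled, 104 mm long, about 40 g; origin at the centre of its foot, +z along its axis to the cap. Body 27.8 mm in diameter up to 82 mm from the foot, ribbed cap 30 mm in diameter from there to the end. At the start its foot end is 60 mm deep in the slanted stand's bore, so only the cap and about 22 mm of body are out
- tube_mid (a point): point on the tube's axis halfway along it, 52 mm from the foot; same axes as the tube
- slant_stand: grey fixed stand: a tilted block 50 x 50 x 66 mm with one bore, on a foot 120 x 80 mm, 89 mm high without the tube. Origin at the centre of its underside on the table. The bore rises towards the stand's +x at 30 degrees above level; the tube sits in it with 1.5 mm clearance all round, cap up, and comes out along its own axis after 60 mm
- tube_rest: low white fixed rest, 100 x 56 x 38 mm; origin at the centre of its underside on the table, x along the lying tube. Two V notches, each 10 mm wide, at x = -39 and +17 mm, open above, carry the tube's body with its axis 40 mm above the table; 46 mm are free between them, with 32 mm from the axis down to the base plate. With the tube's middle over the origin and cap to +x, the cap hangs free
- tube_rocker: fixed tube rocker: white housing 170 x 100 mm, grey platform with its top at z = 50 mm, on it two steel spring clips and grey cap cheeks; its platform stands still. Origin at the centre of its underside on the table, x along the seated tube, towards the cap end where the cheeks are. A stop plate 94 mm high stands behind the foot, at x = -58 mm
- rocker_seat (a point): where the tube's middle lies when it is home: on the rocker's centre line, 88 mm above the table; axes as the rocker's. The tube's +z then points along +x of the rocker; 5 mm of play along x
- clip_mouth (a point): point above the tube's line halfway between the two clips, at the height of their flared tips (110 mm). The clips are 12 mm wide, 29.5 mm either side of it along x, 47 mm free between them. Each is a sprung finger left and right with inward bumps 97 mm above the table, 21 mm apart; about 15 N straight down in all pushes the tube body past the bumps, which spread and close again over it
- cap_pocket (a point): middle of the pocket where the cap lies when the tube is home, 88 mm above the table, between two grey cheeks 39 mm apart, 26 mm long and 106 mm high, that leave no room for a gripper at the cap
- pot: bystander: white screw-lid specimen pot, 48 mm across, 83 mm high; origin at the centre of its underside
- standing_tube: bystander: another capped sample tube, 99 mm high, standing upright on the table; origin at the centre of its foot
- timer: bystander: white bench timer, 62 x 62 x 34 mm; origin at the centre of its underside
- label_roll: bystander: roll of labels lying flat, 80 mm across, 27 mm high; origin at the centre of its underside
- clip_tray: bystander: small grey tray of paper clips, 52 x 72 x 22 mm; origin at the centre of its underside
- marker: bystander: marker pen lying on the table, 142 mm long along its y, 12 mm thick; origin at the middle of its underside
Not all that is in view belongs to the job. What is shaped like the tube_rest but pink is not meant.

How it is judged:
By the outcome, as a careful person would: the job done as asked, in the order asked, and still so for the second after the job is handed in, with the robot touching nothing.
It also fails if it takes over 48 s, if anything falls off the work surface, if the arm or the gripper's body presses on something with over 40 N, if the wrist force passes 120 N, or if a joint passes its speed limit or range.

### The arm

A 7-joint arm with a two-finger parallel gripper is mounted at the origin on a cart in front of the work surface, level with it; the furniture and walls round the work are solid. World frame = base frame: x ahead of the robot, y to its left, z up, the work surface at z = 0. Lengths are in m, angles in rad, forces in N, time in s.
With the tool pointing down it reaches from about 0.4 to 0.85 m from the base axis. Payload 4.5 kg.
Tool frame: the origin (TCP) lies at the very end of the fingers, on their centre line; the grasp point (between the pads) lies 19 mm behind it; z points along the fingers, y is the line along which they close (so a half turn about z gives the same grasp; the last joint's range is limited). The gripper opens to 88 mm and grips with 3 to 60 N. Pads are 18 mm wide; open, the fingers measure 123 mm over their backs; the gripper's body (75 mm by 187 mm) begins 45 mm behind the grasp point.
Start: joints at [0.034, 0.689, -0.195, 1.565, 0.157, 0.902, -0.215], TCP at [0.625, 0, 0.239] pointing down, gripper open.
Joint ranges: [-3.01, 3.01], [-0.46, 2.08], [-1.47, 1.51], [0.13, 2.56], [-1, 4.14], [0.04, 2.09], [-2.66, 2.66]. Speed limits (rad/s): [2.57, 2.57, 3.14, 3.14, 3.14, 3.14, 3.14].

### API

Orientations are given as a 3x3 rotation matrix whose columns are the frame's x, y, z axes.
In Python, from workcell import env, imaging gives the robot as it stands.
- The arm moves only by the tool jog_arm, never from a script. Its argument "increments" is a list of rows, each a list of 2 entries, a list of its own where there are three numbers: the shift along the tool's x, y, z normalised to -1 to 1, where 1 is 0.2 m, then the turn about the tool's z normalised to -1 to 1, where 1 is 360 degrees. In form: [[[tx, ty, tz], twist], ...]. A call has 1 to 8 rows; each row is the pose to reach, as a shift and turn from the pose commanded when the call began, along the tool's axes at that moment, turning the shorter way round; what a row does not reach only later rows make up. A row lasts 1/12 s, in which the tool goes at most 41.7 mm and 7.16 degrees, less where a joint would pass 70% of its speed; a pose out of reach is approached as far as the arm can. A call with a number of a shift or a turn outside -1 to 1 is refused whole. A call with a gripper value outside its range is refused whole. "claw" is the opening, from -1 (shut) to 1 (fully open), set as the call begins (left out, the last holds). The fingers move at their own pace and stop on an object; the grip force is fixed at half the most. Time passes only in rows, so rows that repeat a pose let the fingers close. It gives the time, the measured TCP pose, the force, the opening and the grip force at its end, in the units of the state.
- env.observe(): the state, without advancing time (a new reading comes with each control period).
- imaging.snapshot(name): name is "scene" or "side" or "wrist"; returns the picture (480x640x3 uint8, red, green, blue); there is no depth.
- imaging.calibration(name): a dict with "mtx" (3x3 intrinsics, pixels), "R" (3x3) and "t" (3): a world point X has camera coordinates R X + t. Camera axes: x right, y down, z forward; pixel columns grow to the right and rows downward; lengths in m; the calibration is good to about 2 mm. A picture is of the moment at which its call begins: read the wrist's pose just before it. calibration takes no time and is no camera call; for the wrist camera it gives the pose at the moment of the call.
- env.finish_job(): hands the job in; it is judged then, once.
The state is a dict: "time": time; "joint_positions": joint angles; "qvel": joint speeds; "tau": joint torques, N m; "tool_pos": TCP position; "ee_rot": TCP orientation; "ft_force": force on the tool from outside, world axes, zero at the start; "torque": the same for the moment, N m; "opening": finger opening in m; "gripper_force": force on a finger pad.
Only numpy, scipy, OpenCV 4.12 (cv2) and the standard library are available. Lean on these libraries where they do the work, as an engineer would, in place of code of your own. Each camera call takes 0.05 s, during which the arm holds its last target. There are 200 camera calls.

## Working session

There is one attempt and no reset: what is moved stays moved. The work goes in short steps, Python scripts to look and compute and a tool call to move; the robot and the scene stay as the last step left them, time stands still between calls to the robot, and variables do not carry over. Pictures are saved under pics/ and viewed, at most 10 in all, crops included, and the job is handed in when it is done.

Besides the shell and the picture viewer there is one more tool, called after "Call:" as name(argument=value, ...), one argument or row to a line, values as JSON. jog_arm: Moves the arm, as the interface text tells. Scaled input: -1 to 1 covers 0.2 m each way for a shift and 360 degrees each way for a turn. Its arguments: {"type":"object","properties":{"increments":{"type":"array"},"claw":{"type":"number"}},"required":["increments"]}

```bash
ls; mkdir -p pics
python3 - <<'E'
from workcell import env, imaging
import cv2
s=env.observe(); print(s)
for n in ["scene","side","wrist"]:
    c=imaging.calibration(n); print(n,c)
    cv2.imwrite(f"pics/{n}0.png",cv2.cvtColor(imaging.snapshot(n),cv2.COLOR_RGB2BGR))
E
```

```text
pics
{'time': 0.0, 'joint_positions': array([ 0.03378223,  0.68999979, -0.19449227,  1.56634483,  0.15729062,
        0.90250657, -0.21507546]), 'qvel': array([ 0.00050055,  0.00087733,  0.00259806, -0.00148716,  0.00146061,
        0.00099766,  0.0010391 ]), 'tau': array([ 3.38560185e-04, -5.27571630e+01, -1.26686912e+00, -1.53434461e+01,
       -5.26333472e-02,  6.56995355e-03,  1.65937727e-04]), 'tool_pos': array([ 6.24360428e-01, -4.90545874e-05,  2.37899411e-01]), 'ee_rot': array([[-1.04370114e-04,  9.99998258e-01, -1.86373620e-03],
       [ 9.99999985e-01,  1.04105861e-04, -1.41883557e-04],
       [-1.41689284e-04, -1.86375098e-03, -9.99998253e-01]]), 'ft_force': array([-0.34660898, -0.16805049,  0.11744287]), 'torque': array([0.01471425, 0.00607459, 0.0141874 ]), 'gripper_force': 0.0, 'opening': 0.08776043764232508}
scene {'mtx': array([[479.35173276,   0.        , 311.91231959],
       [  0.        , 479.35173276, 241.55738615],
       [  0.        ,   0.        ,   1.        ]]), 'R': array([[-0.3253943 ,  0.94549676, -0.01242652],
       [ 0.72042957,  0.2393823 , -0.650905
[... 188 characters left out ...]
    , 587.64842563, 246.61347756],
       [  0.        ,   0.        ,   1.        ]]), 'R': array([[ 0.51882216,  0.85475971, -0.01447063],
       [ 0.48261933, -0.30682803, -0.82032624],
       [-0.70562182,  0.41861963, -0.57171274]]), 't': array([-0.30319866, -0.17121722,  1.89514373])}
wrist {'mtx': array([[374.8572571 ,   0.        , 324.17907211],
       [  0.        , 374.8572571 , 244.9230538 ],
       [  0.        ,   0.        ,   1.        ]]), 'R': array([[ 9.99996601e-01,  4.18061638e-04, -2.57344701e-03],
       [ 1.14533869e-03, -9.57157208e-01,  2.89566515e-01],
       [-2.34213670e-03, -2.89568479e-01, -9.57154434e-01]]), 't': array([-0.62392563, -0.04145969,  0.39025012])}
```

View pics/scene0.png

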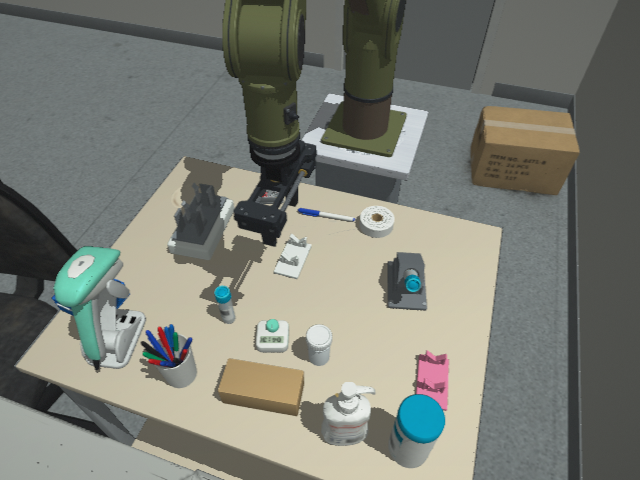

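View pics/side0.png

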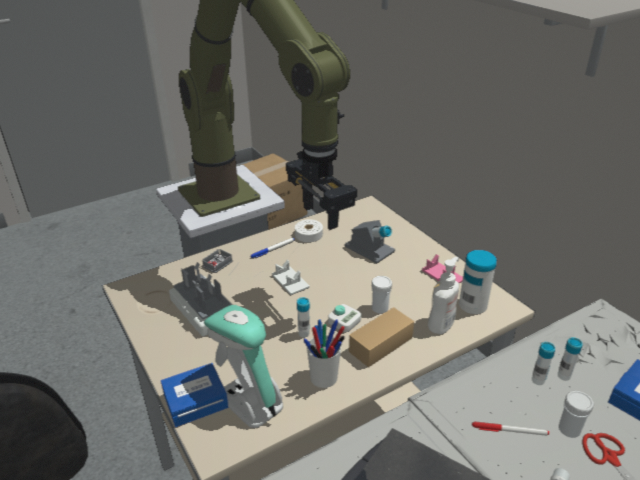

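View pics/wrist0.png

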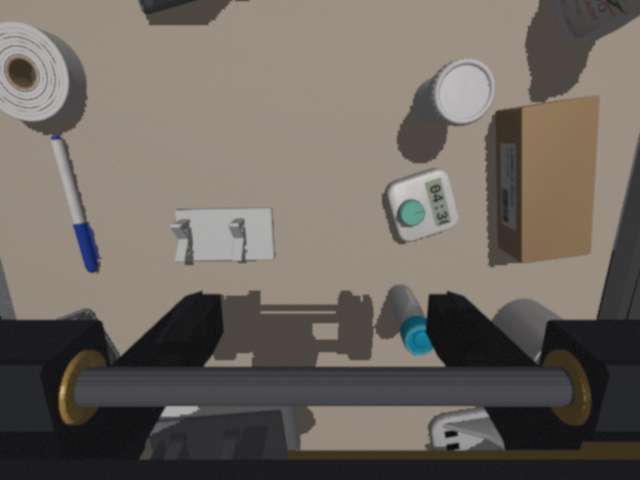

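```bash
cat > h.py <<'E'
import numpy as np, cv2
from workcell import env, imaging
def ray(c,p):
    d=c['R'].T@np.linalg.inv(c['mtx'])@np.array([p[0],p[1],1.]); return -c['R'].T@c['t'], d/np.linalg.norm(d)
def plane(c,p,z):
    o,d=ray(c,p); return o+d*(z-o[2])/d[2]
def tri(obs):
    A=np.zeros((3,3));b=np.zeros(3)
    for c,p in obs:
        o,d=ray(c,p);M=np.eye(3)-np.outer(d,d);A+=M;b+=M@o
    x=np.linalg.solve(A,b); return x,[np.linalg.norm(np.cross(x-ray(c,p)[0],ray(c,p)[1])) for c,p in obs]
def proj(c,X):
    q=c['mtx']@(c['R']@np.array(X)+c['t']); return q[:2]/q[2]
def snap(n,f):
    c=imaging.calibration(n); im=imaging.snapshot(n); cv2.imwrite(f"pics/{f}.png",im[:,:,::-1]); return c,im
def blobs(im,lo,hi,amin=40):
    m=cv2.inRange(cv2.cvtColor(im,cv2.COLOR_RGB2HSV),lo,hi)
    n,l,s,ce=cv2.connectedComponentsWithStats(m)
    return [(np.round(ce[i],1),s[i]) for i in range(1,n) if s[i][4]>amin]
E
python3 - <<'E'
from h import *
np.set_printoptions(precision=4,suppress=True)
C={n:imaging.calibration(n) for n in ["scene","side","wrist"]}
for n in C:
    im=cv2.imread(f"pics/{n}0.png")[:,:,::-1]
    print(n,[(b[0].tolist(),b[1].tolist()) for b in blobs(im,(90,120,60),(102,255,255))])
print(tri([(C['scene'],(413,284)),(C['side'],(386,231))]))
for p in [(175,209),(273,208),(274,261),(176,263)]: print('rest',plane(C['wrist'],p,.006))
for p in [(172,252),(187,205),(218,207),(233,210),(211,258)]: print('rocker scene z50?',plane(C['scene'],p,.05),plane(C['scene'],p,0))
for p in [(386,305),(427,307),(425,257),(397,255)]: print('stand',plane(C['scene'],p,0.0))
im=cv2.imread("pics/scene0.png"); 
a=cv2.resize(im[175:275,160:260],(400,400),interpolation=cv2.INTER_CUBIC);b=cv2.resize(im[235:335,360:460],(400,400),interpolation=cv2.INTER_CUBIC)
cv2.imwrite("pics/crop1.png",np.hstack([a,b]))
E
```

```text
scene [([412.3, 282.9], [405, 275, 16, 17, 222]), ([222.2, 294.2], [214, 286, 17, 18, 233]), ([420.7, 418.3], [397, 394, 48, 49, 1809]), ([397.6, 434.4], [394, 425, 9, 17, 45])]
side [([384.8, 231.0], [380, 226, 11, 11, 98]), ([480.9, 260.4], [466, 250, 31, 22, 546]), ([472.7, 279.4], [465, 272, 17, 13, 113]), ([302.7, 304.4], [297, 298, 12, 14, 139]), ([573.5, 345.7], [566, 338, 16, 16, 196]), ([546.5, 350.2], [539, 343, 16, 16, 196])]
wrist [([416.0, 335.2], [401, 316, 33, 39, 895])]
(array([0.5604, 0.2423, 0.0805]), [np.float64(0.00024944295157681794), np.float64(0.0002494429515768109)])
rest [ 0.4712 -0.0025  0.006 ]
rest [ 0.5717 -0.0013  0.006 ]
rest [ 0.5705 -0.0588  0.006 ]
rest [ 0.4655 -0.0612  0.006 ]
rocker scene z50? [ 0.6186 -0.2671  0.05  ] [ 0.586 -0.299  0.   ]
rocker scene z50? [ 0.4806 -0.306   0.05  ] [ 0.4393 -0.3403  0.    ]
rocker scene z50? [ 0.4635 -0.2334  0.05  ] [ 0.4212 -0.2632  0.    ]
rocker scene z50? [ 0.4614 -0.1957  0.05  ] [ 0.419  -0.2231  0.    ]
rocker scene z50? [ 0.6068 -0.1792  0.05  ] [ 0.5735 -0.2057 -0.    ]
stand [0.5709 0.1995 0.    ]
stand [0.5487 0.2813 0.    ]
stand [0.4176 0.2533 0.    ]
stand [ 0.4318  0.1922 -0.    ]
```

View pics/crop1.png

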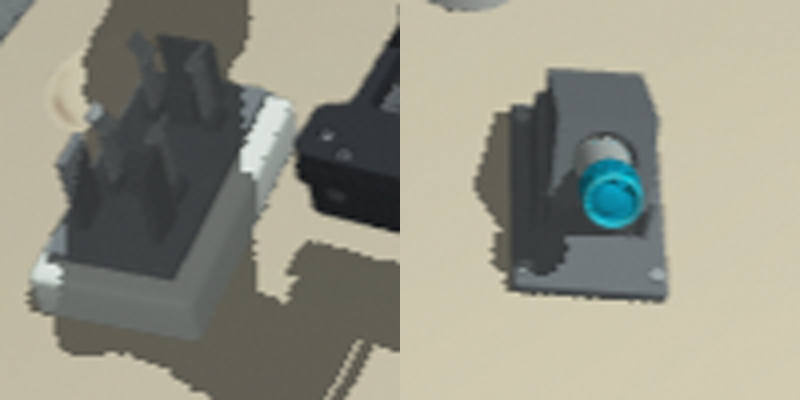

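The tube cap triangulates to about (0.560, 0.242, 0.080), a plausible height. The stand is yawed roughly 10° with the cap towards +x. The rest is at about (0.52, -0.03) with yaw near 0, and the rocker is near (0.53, -0.24) with its cheeks towards +x. Next I go above the stand and look with the camera on the -x side.

Call:
jog_arm(
  increments=[
    [[1,-0.1,0],-0.28],
    [[1,-0.1,0],-0.28],
    [[1,-0.1,0],-0.28],
    [[1,-0.1,0],-0.28],
    [[1,-0.1,0],-0.28],
    [[1,-0.1,0],-0.28],
    [[1,-0.1,0],-0.28],
    [[1,-0.1,0],-0.28],
  ],
)

```text
time: 0.82
tool_pos: [0.6045, 0.201, 0.2383]
ee_rot: [[-0.846, 0.533, -0.001], [0.533, 0.846, -0.0], [0.0, -0.001, -1.0]]
ft_force: [-0.3, 0.2, -0.5]
opening: 0.088
gripper_force: 0.0
```

Call:
jog_arm(
  increments=[
    [[0,0,0],-0.12],
    [[0,0,0],-0.12],
    [[0,0,0],-0.12],
    [[0,0,0],-0.12],
    [[0,0,0],-0.12],
    [[0,0,0],-0.12],
    [[0,0,0],-0.12],
  ],
)

```text
time: 1.4
tool_pos: [0.6049, 0.1996, 0.2381]
ee_rot: [[-0.983, -0.185, -0.001], [-0.185, 0.983, -0.0], [0.001, 0.0, -1.0]]
ft_force: [-0.6, -0.6, -0.6]
opening: 0.0881
gripper_force: 0.0
```

Run:
```python
from h import *
np.set_printoptions(precision=4,suppress=True)
s=env.observe();print(s['time'],s['tool_pos'],s['ee_rot'],s['joint_positions'],s['ft_force'])
c,im=snap("wrist","w1");print(c)
```

```text
1.4 [0.6049 0.1996 0.2381] [[-0.9827 -0.185  -0.0011]
 [-0.185   0.9827 -0.0001]
 [ 0.0011  0.0001 -1.    ]] [-0.0462  0.7721 -0.6624  1.5118  0.5202  1.04    0.9184] [-0.5767 -0.6031 -0.5985]
{'mtx': array([[374.8573,   0.    , 324.1791],
       [  0.    , 374.8573, 244.9231],
       [  0.    ,   0.    ,   1.    ]]), 'R': array([[-0.1853,  0.9827,  0.0002],
       [ 0.9412,  0.1774,  0.2875],
       [ 0.2825,  0.0535, -0.9578]]), 't': array([-0.0829, -0.6437,  0.2079])}
```

View pics/w1.png

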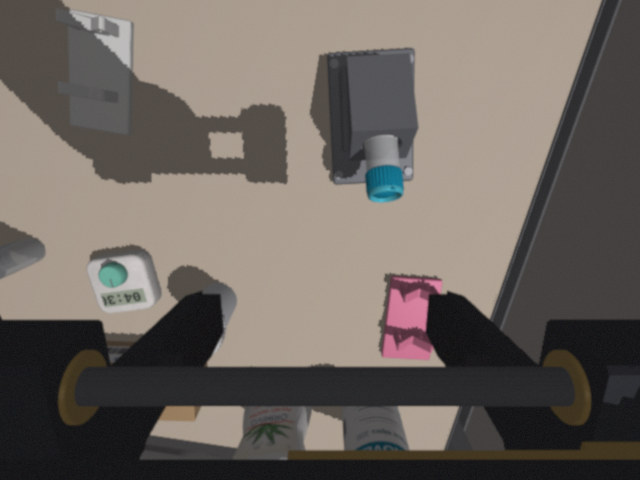

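Stand foot corners are at about (329,52), (413,49), (413,180) and (335,185), so it lies nearly along the image vertical. Cap spans (383,167) to (385,197), and the rest is at top left (68..132, 10..133).

Run:
```python
from h import *
np.set_printoptions(precision=4,suppress=True)
C={n:imaging.calibration(n) for n in ["scene","side","wrist"]}
im=cv2.imread("pics/w1.png")[:,:,::-1]
b=blobs(im,(90,120,60),(102,255,255));print(b)
print(tri([(C['scene'],(412.3,282.9)),(C['wrist'],b[0][0])]),tri([(C['side'],(384.8,231)),(C['wrist'],b[0][0])]),tri([(C['side'],(384.8,231)),(C['wrist'],b[0][0]),(C['scene'],(412.3,282.9))]))
P=[plane(C['wrist'],p,.008) for p in [(329,52),(413,49),(413,180),(335,185)]]
print(P, np.linalg.norm(P[1]-P[2]),np.linalg.norm(P[0]-P[1]),sum(P)/4)
for a,b_ in [(1,2),(0,3)]:
    d=P[b_]-P[a];print('yaw',np.degrees(np.arctan2(d[1],d[0])))
d=P[1]-P[0];print('yaw',np.degrees(np.arctan2(-d[0],d[1])))
# body/cap edge lines of tube: left & right body edge direction in teal mask
m=cv2.inRange(cv2.cvtColor(im,cv2.COLOR_RGB2HSV),(90,120,60),(102,255,255))
for r in range(160,206,3):
    x=np.where(m[r,340:430])[0]
    if len(x): print(r,x.min()+340,x.max()+340)
# rest
R=[plane(C['wrist'],p,.006) for p in [(68,10),(132,18),(129,135),(68,124)]];print(R,sum(R)/4)
```

```text
[(array([384.3, 183. ]), array([ 366,  166,   37,   36, 1153], dtype=int32))]
(array([0.561 , 0.2399, 0.0835]), [np.float64(0.0006044428910032748), np.float64(0.0006044428910032208)]) (array([0.5607, 0.2388, 0.0823]), [np.float64(0.000890713067667343), np.float64(0.0008907130676674139)]) (array([0.5603, 0.2395, 0.0821]), [np.float64(0.001253806418820433), np.float64(0.0009260970063336552), np.float64(0.0011106194604274377)])
[array([0.4622, 0.1769, 0.008 ]), array([0.446 , 0.2513, 0.008 ]), array([0.5604, 0.2804, 0.008 ]), array([0.5793, 0.2049, 0.008 ])] 0.11805454142546672 0.07612586148035237 [0.512  0.2284 0.008 ]
yaw 14.285121827886254
yaw 13.453536439466138
yaw 12.240651889431446
166 379 394
169 370 400
172 367 402
175 366 401
178 366 402
181 367 402
184 367 402
187 367 402
190 367 402
193 368 401
196 369 399
199 371 393
[array([ 0.4704, -0.0569,  0.006 ]), array([ 0.4665, -0.0009,  0.006 ]), array([ 0.5681, -0.0002,  0.006 ]), array([ 0.5684, -0.0582,  0.006 ])] [ 0.5184 -0.029   0.006 ]
```

Call:
jog_arm(
  increments=[
    [[0.194,0.239,0.2],-0.0075],
    [[0.194,0.239,0.4],-0.0075],
    [[0.194,0.239,0.45],-0.0075],
    [[0.194,0.239,0.6],-0.0075],
    [[0.194,0.239,0.75],-0.0075],
    [[0.194,0.239,0.85],-0.0075],
    [[0.194,0.239,0.875],-0.0075],
    [[0.194,0.239,0.875],-0.0075],
  ],
)

```text
time: 2.12
tool_pos: [0.5573, 0.2394, 0.0624]
ee_rot: [[-0.974, -0.226, -0.002], [-0.226, 0.974, -0.002], [0.003, -0.001, -1.0]]
ft_force: [-0.3, -0.1, 0.5]
opening: 0.0878
gripper_force: 0.0
```

Run:
```python
from h import *
np.set_printoptions(precision=4,suppress=True)
s=env.observe();print(s['time'],s['tool_pos'],s['ee_rot'],s['joint_positions'],s['ft_force'])
c,im=snap("wrist","w2");c2,im2=snap("scene","s2");c3,im3=snap("side","d2")
f=lambda i,x,y,w,h,W,H:cv2.resize(i[y:y+h,x:x+w,::-1],(W,H),interpolation=cv2.INTER_CUBIC)
cv2.imwrite("pics/m2.png",np.hstack([cv2.resize(im[:,:,::-1],(400,300)),f(im2,340,200,120,90,400,300)]))
```

```text
2.1167 [0.5573 0.2394 0.0624] [[-0.974  -0.2264 -0.0024]
 [-0.2264  0.974  -0.0018]
 [ 0.0027 -0.0012 -1.    ]] [-0.1966  0.9552 -0.5186  1.7295  0.7213  0.6602  0.6758] [-0.2829 -0.093   0.4669]
```

View pics/m2.png

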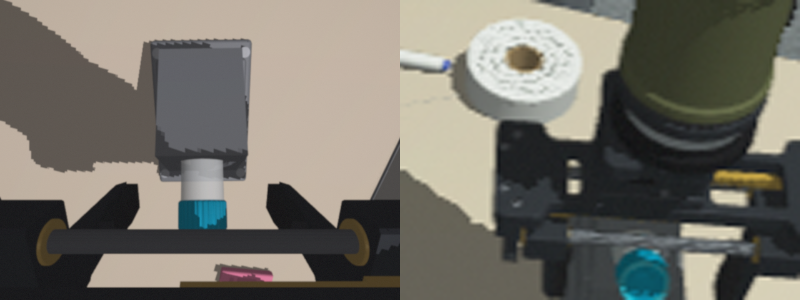

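Wrist view: the cap is centred between the fingers (column about 203 of 400, fingers at 136 and 268). The cap/body junction is at full-resolution (325,320). I check that against the prediction.

Run:
```python
from h import *
np.set_printoptions(precision=4,suppress=True)
c=imaging.calibration("wrist")
a=np.array([.843,.2,.5]);n=np.array([-.487,-.115,.866])
for k in (-.006,-.003,0,.003,.006):
  m=np.array([.558,.2393,.082])+k*a
  print(k,proj(c,m-.011*a+.015*n),proj(c,m-.011*a+.0139*n))
im=cv2.imread("pics/w2.png")[:,:,::-1]
print(blobs(im,(90,120,60),(102,255,255)))
# foot/bore mouth check: whitish body rows at column 325
print([tuple(im[r,325]) for r in range(250,330,4)])
```

```text
-0.006 [324.0821 281.3691] [324.0838 281.7715]
-0.003 [324.1117 289.7643] [324.1132 290.1018]
0 [324.1416 298.2453] [324.1429 298.5166]
0.003 [324.1719 306.8134] [324.1729 307.0171]
0.006 [324.2024 315.4699] [324.2032 315.6047]
[(array([323.7, 343.6]), array([ 286,  321,   76,   46, 3456], dtype=int32))]
[(np.uint8(49), np.uint8(51), np.uint8(53)), (np.uint8(135), np.uint8(136), np.uint8(138)), (np.uint8(163), np.uint8(164), np.uint8(167)), (np.uint8(164), np.uint8(164), np.uint8(167)), (np.uint8(163), np.uint8(164), np.uint8(166)), (np.uint8(163), np.uint8(164), np.uint8(165)), (np.uint8(163), np.uint8(164), np.uint8(166)), (np.uint8(162), np.uint8(163), np.uint8(165)), (np.uint8(167), np.uint8(168), np.uint8(171)), (np.uint8(174), np.uint8(176), np.uint8(179)), (np.uint8(180), np.uint8(179), np.uint8(180)), (np.uint8(186), np.uint8(185), np.uint8(184)), (np.uint8(185), np.uint8(185), np.uint8(183)), (np.uint8(186), np.uint8(185), np.uint8(184)), (np.uint8(186), np.uint8(185), np.uint8(184)), (np.uint8(186), np.uint8(185), np.uint8(183)), (np.uint8(186), np.uint8(184), np.uint8(184)), (np.uint8(172), np.uint8(174), np.uint8(174)), (np.uint8(18), np.uint8(95), np.uint8(117)), (np.uint8(19), np.uint8(110), np.uint8(135))]
```

Run:
```python
from h import *
np.set_printoptions(precision=4,suppress=True)
c=imaging.calibration("wrist")
c1=dict(mtx=c['mtx'],R=np.array([[-0.1853,0.9827,0.0002],[0.9412,0.1774,0.2875],[0.2825,0.0535,-0.9578]]),t=np.array([-0.0829,-0.6437,0.2079]))
P,e=tri([(c,(324,320.5)),(c1,(384.5,165.5))]);print('junction top',P,e)
a=np.array([.843,.2,.5]);n=np.array([-.487,-.115,.866])
print('cap mid',P-.015*n+.011*a)
im=cv2.imread("pics/w1.png")[:,:,::-1]
m=cv2.inRange(cv2.cvtColor(im,cv2.COLOR_RGB2HSV),(90,120,60),(102,255,255))
for r in range(164,170): print(r,np.where(m[r])[0][[0,-1]] if m[r].any() else None)
im=cv2.imread("pics/w2.png")[:,:,::-1]
m=cv2.inRange(cv2.cvtColor(im,cv2.COLOR_RGB2HSV),(90,120,60),(102,255,255))
for r in range(320,328,2): print(r,np.where(m[r])[0][[0,-1]] if m[r].any() else None)
```

```text
junction top [0.547  0.2354 0.0946] [np.float64(0.0013312843763670296), np.float64(0.0013312843763670468)]
cap mid [0.5636 0.2393 0.0871]
164 None
165 None
166 [379 394]
167 [376 397]
168 [372 399]
169 [370 400]
320 None
322 [289 359]
324 [287 361]
326 [287 361]
```

Two-view junction puts the cap middle at (0.564, 0.239, 0.086). I shift 6 mm out and 3.5 mm up, then close.

Call:
jog_arm(
  increments=[
    [[-0.03,0,-0.018],0],
    [[-0.03,0,-0.018],0],
  ],
)

```text
time: 2.43
tool_pos: [0.5664, 0.2422, 0.0695]
ee_rot: [[-0.974, -0.227, 0.004], [-0.227, 0.974, 0.002], [-0.005, 0.001, -1.0]]
ft_force: [0.1, 0.5, 0.2]
opening: 0.0886
gripper_force: 0.0
```

Call:
jog_arm(
  increments=[
    [[0,0,0],0],
    [[0,0,0],0],
    [[0,0,0],0],
    [[0,0,0],0],
    [[0,0,0],0],
    [[0,0,0],0],
    [[0,0,0],0],
    [[0,0,0],0],
  ],
  claw=-1,
)

```text
time: 3.1
tool_pos: [0.564, 0.2413, 0.0673]
ee_rot: [[-0.974, -0.228, -0.0], [-0.228, 0.974, -0.0], [0.0, -0.0, -1.0]]
ft_force: [-0.4, 0.2, -0.5]
opening: 0.0368
gripper_force: 0.0
```

Call:
jog_arm(
  increments=[
    [[0,-0.006,0],0],
    [[0,-0.006,0],0],
    [[0,-0.006,0],0],
    [[0,-0.006,0],0],
  ],
)

```text
time: 3.43
tool_pos: [0.5643, 0.2401, 0.0673]
ee_rot: [[-0.974, -0.228, 0.0], [-0.228, 0.974, -0.0], [-0.0, -0.0, -1.0]]
ft_force: [-0.4, -0.4, -0.7]
opening: 0.0288
gripper_force: 30.0
```

Call:
jog_arm(
  increments=[
    [[-0.037,0,-0.0214],0],
    [[-0.074,0,-0.0427],0],
    [[-0.111,0,-0.0641],0],
    [[-0.148,0,-0.0854],0],
    [[-0.185,0,-0.107],0],
    [[-0.222,0,-0.128],0],
    [[-0.26,0,-0.15],0],
    [[-0.3,0,-0.173],0],
  ],
)

```text
time: 4.1
tool_pos: [0.6235, 0.2538, 0.1024]
ee_rot: [[-0.974, -0.228, 0.0], [-0.228, 0.974, 0.0], [-0.0, 0.0, -1.0]]
ft_force: [-0.2, -0.6, 0.2]
opening: 0.029
gripper_force: 30.0
```

Call:
jog_arm(
  increments=[
    [[-0.35,0,-0.203],0],
    [[-0.35,0,-0.35],0],
    [[-0.35,0,-0.5],0],
    [[-0.2,-0.2,-0.57],0],
    [[-0.1,-0.4,-0.57],0.01],
    [[0,-0.6,-0.57],0.02],
    [[0.1,-0.8,-0.57],0.035],
    [[0.1,-0.9,-0.57],0.035],
  ],
)

```text
time: 4.77
tool_pos: [0.6428, 0.0719, 0.2168]
ee_rot: [[-1.0, -0.007, -0.001], [-0.007, 1.0, -0.001], [0.001, -0.001, -1.0]]
ft_force: [0.1, 0.2, -0.7]
opening: 0.0291
gripper_force: 30.0
```

Call:
jog_arm(
  increments=[
    [[0.15,-0.05,0],0],
    [[0.3,-0.1,0],0],
    [[0.34,-0.1,0],0],
    [[0.34,-0.1,0],0],
  ],
)

```text
time: 5.1
tool_pos: [0.5748, 0.0523, 0.2165]
ee_rot: [[-1.0, -0.011, -0.002], [-0.011, 1.0, -0.001], [0.002, -0.001, -1.0]]
ft_force: [0.1, 1.2, 0.3]
opening: 0.0288
gripper_force: 30.0
```

Run:
```python
from h import *
np.set_printoptions(precision=4,suppress=True)
import pickle
s=env.observe();print(s['time'],s['tool_pos'],s['ee_rot'])
c,im=snap("wrist","w3");pickle.dump(c,open('c3.pkl','wb'))
```

```text
5.1 [0.5748 0.0523 0.2165] [[-0.9999 -0.0106 -0.0015]
 [-0.0106  0.9999 -0.0012]
 [ 0.0015 -0.0012 -1.    ]]
```

View pics/w3.png

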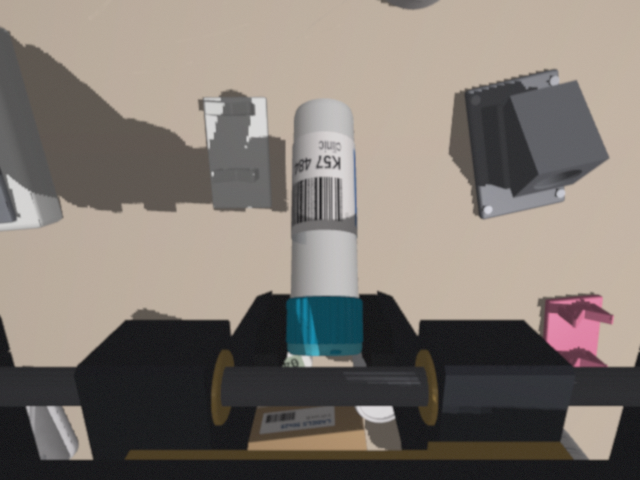

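The tube is held straight and the rest is visible at left: base corners at about (205,97), (266,97), (270,208), (210,208), V walls at rows of about 104 and 174.

Run:
```python
from h import *
import pickle
np.set_printoptions(precision=4,suppress=True)
c=pickle.load(open('c3.pkl','rb'))
im=cv2.imread("pics/w3.png");g=cv2.cvtColor(im,cv2.COLOR_BGR2GRAY).astype(int)
# side edges on bottom half in shadow: gradient extremes
L=[];R=[]
for r in range(120,205,5):
    d=np.gradient(cv2.GaussianBlur(g.astype(np.float32),(0,0),1)[r]); l=195+np.argmax(d[195:225]); e=255+np.argmin(d[255:285]); L.append((l,r)); R.append((e,r))
for S in (L,R):
    S=np.array(S);print(S[:,0]); p=np.array([plane(c,q,.008) for q in S]); k=np.polyfit(p[:,0],p[:,1],1);print('yaw',np.degrees(np.arctan(k[0])),'y at .52',np.polyval(k,.52))
K=[(205,97),(266,97),(270,208),(210,208)]
P=[plane(c,p,.008) for p in K];print(P,sum(P)/4,np.linalg.norm(P[1]-P[2]),np.linalg.norm(P[0]-P[1]))
cv2.imwrite("pics/w3c.png",cv2.resize(im[80:230,170:330],(640,600),interpolation=cv2.INTER_CUBIC))
```

```text
[206 206 207 207 207 207 207 208 209 209 210 210 210 211 211 212 212]
yaw 0.23022517147606822 y at .52 -0.056381986931042787
[266 266 266 267 267 267 267 267 268 268 268 255 269 269 269 269 270]
yaw -0.23924301501351944 y at .52 -0.002523752657720895
[array([ 0.4715, -0.0555,  0.008 ]), array([ 0.4709, -0.0016,  0.008 ]), array([ 0.5703, -0.0011,  0.008 ]), array([ 0.571 , -0.0587,  0.008 ])] [ 0.5209 -0.0292  0.008 ] 0.09939352538122335 0.05388527549658028
```

View pics/w3c.png

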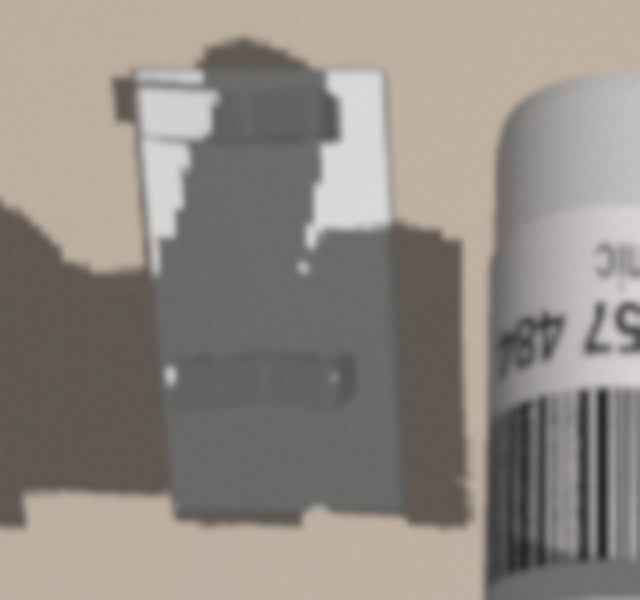

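Call:
jog_arm(
  increments=[
    [[0.07,-0.2,0],0.0017],
    [[0.136,-0.4,0],0.0017],
    [[0.136,-0.4075,0.15],0.0017],
    [[0.136,-0.4075,0.3],0.0017],
    [[0.136,-0.4075,0.45],0.0017],
    [[0.136,-0.4075,0.55],0.0017],
    [[0.136,-0.4075,0.62],0.0017],
    [[0.136,-0.4075,0.63],0.0017],
  ],
)

```text
time: 5.82
tool_pos: [0.5509, -0.0276, 0.0873]
ee_rot: [[-1.0, -0.001, -0.002], [-0.001, 1.0, 0.0], [0.002, 0.0, -1.0]]
ft_force: [0.3, 0.6, 0.0]
opening: 0.0291
gripper_force: 30.0
```

Call:
jog_arm(
  increments=[
    [[0,0,0],0],
  ],
)

```text
time: 5.9
tool_pos: [0.5515, -0.0275, 0.0892]
ee_rot: [[-1.0, -0.001, 0.0], [-0.001, 1.0, 0.001], [-0.0, 0.001, -1.0]]
ft_force: [0.1, 1.0, 0.1]
opening: 0.0291
gripper_force: 30.0
```

Run:
```python
from h import *
np.set_printoptions(precision=4,suppress=True)
s=env.observe();print(s['time'],s['tool_pos'],s['ee_rot'])
c,im=snap("wrist","w4"); d,im2=snap("side","d4")
print(proj(d,[.52,-.03,.06]))
cv2.imwrite("pics/m4.png",np.hstack([cv2.resize(im[:,:,::-1],(400,300)),cv2.resize(im2[215:305,220:340,::-1],(400,300),interpolation=cv2.INTER_CUBIC)]))
```

```text
5.9 [ 0.5515 -0.0275  0.0892] [[-1.     -0.0007  0.0003]
 [-0.0007  1.      0.0005]
 [-0.0003  0.0005 -1.    ]]
[289.1995 262.3742]
```

View pics/m4.png

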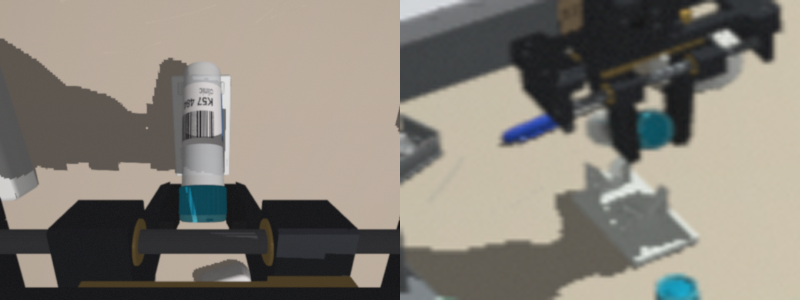

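Tube lies along the rest, centred to about 1 mm. Now I lower on an arc so that the foot notch levels the tube.

Call:
jog_arm(
  increments=[
    [[0.015,-0.01,0.05],0],
    [[0.015,-0.01,0.104],0],
    [[-0.005,-0.01,0.155],0],
    [[-0.025,-0.01,0.206],0],
    [[-0.035,-0.01,0.24],0],
    [[-0.044,-0.01,0.271],0],
    [[-0.044,-0.01,0.271],0],
  ],
)

```text
time: 6.58
tool_pos: [0.5598, -0.0301, 0.0347]
ee_rot: [[-1.0, 0.0, 0.0], [0.0, 1.0, 0.001], [-0.0, 0.001, -1.0]]
ft_force: [1.4, 0.8, 2.1]
opening: 0.0289
gripper_force: 30.1
```

Call:
jog_arm(
  increments=[
    [[-0.004,0,0.035],0],
    [[-0.008,0,0.07],0],
    [[-0.008,0,0.075],0],
    [[-0.008,0,0.075],0],
  ],
)

```text
time: 6.92
tool_pos: [0.5618, -0.0286, 0.021]
ee_rot: [[-1.0, -0.001, 0.003], [-0.001, 1.0, 0.003], [-0.003, 0.003, -1.0]]
ft_force: [1.8, 3.8, 7.2]
opening: 0.0287
gripper_force: 30.0
```

Run:
```python
from h import *
np.set_printoptions(precision=4,suppress=True)
s=env.observe();print(s['time'],s['tool_pos'],s['ft_force'],s['torque'])
c,im=snap("wrist","w5"); d,im2=snap("side","d5")
cv2.imwrite("pics/m5.png",np.hstack([cv2.resize(im[:,:,::-1],(400,300)),cv2.resize(im2[215:305,220:340,::-1],(400,300),interpolation=cv2.INTER_CUBIC)]))
```

```text
6.9167 [ 0.5618 -0.0286  0.021 ] [1.8072 3.7644 7.2167] [ 0.705  -0.2354 -0.0741]
```

View pics/m5.png

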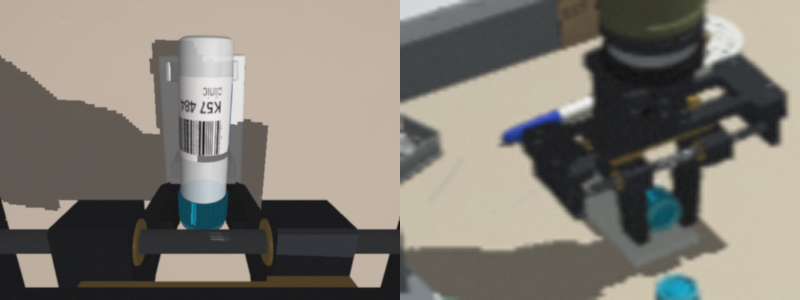

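Tube lies level in the notches between the upright tips. Releasing.

Call:
jog_arm(
  increments=[
    [[0,0,0],0],
    [[0,0,0],0],
    [[0,0,0],0],
    [[0,0,0],0],
    [[0,0,0],0],
    [[0,0,-0.2],0],
    [[0,0,-0.4],0],
    [[0,0,-0.6],0],
  ],
  claw=1,
)

```text
time: 7.68
tool_pos: [0.5594, -0.0306, 0.1413]
ee_rot: [[-1.0, -0.0, -0.003], [-0.0, 1.0, 0.0], [0.003, 0.0, -1.0]]
ft_force: [1.0, -0.5, 0.1]
opening: 0.0796
gripper_force: 0.0
```

Call:
jog_arm(
  increments=[
    [[-0.1,0,-0.2],0],
    [[-0.1,0,-0.2],0],
    [[-0.1,0,-0.2],0],
  ],
)

```text
time: 7.93
tool_pos: [0.5829, -0.0305, 0.183]
ee_rot: [[-1.0, 0.002, 0.006], [0.002, 1.0, 0.0], [-0.006, 0.0, -1.0]]
ft_force: [0.6, 0.2, -0.9]
opening: 0.0881
gripper_force: 0.0
```

Run:
```python
from h import *
np.set_printoptions(precision=4,suppress=True)
s=env.observe();print(s['time'],s['tool_pos'],s['ee_rot'],s['joint_positions'])
c,im=snap("wrist","w6");snap("side","d6");snap("scene","s6")
b=[x for x in blobs(im,(90,120,60),(102,255,255))]
for x in b: print(x)
m=cv2.inRange(cv2.cvtColor(im,cv2.COLOR_RGB2HSV),(90,120,60),(102,255,255))
P=plane(c,b[0][0],.055);print(P)
# body edges: gradient along rows
g=cv2.GaussianBlur(cv2.cvtColor(im,cv2.COLOR_RGB2GRAY).astype(np.float32),(0,0),1)
print(b[0][1])
x,y,w,h,_=b[0][1]
for q in [(x+w/2,y),(x+w/2,y+h)]: print('cap edge',plane(c,q,.055),plane(c,q,.040))
```

```text
7.9333 [ 0.5829 -0.0305  0.183 ] [[-1.      0.0016  0.006 ]
 [ 0.0016  1.      0.0003]
 [-0.006   0.0003 -1.    ]] [ 0.3222  0.7628 -0.6146  1.7425  0.5783  0.8182  1.0025]
(array([327.4, 199.4]), array([309, 186,  37,  28, 916], dtype=int32))
(array([234.4, 413. ]), array([216, 405,  38,  19, 564], dtype=int32))
[ 0.5566 -0.0292  0.055 ]
[309 186  37  28 916]
cap edge [ 0.5467 -0.0291  0.055 ] [ 0.5489 -0.029   0.04  ]
cap edge [ 0.5675 -0.0291  0.055 ] [ 0.5708 -0.029   0.04  ]
```

View pics/w6.png

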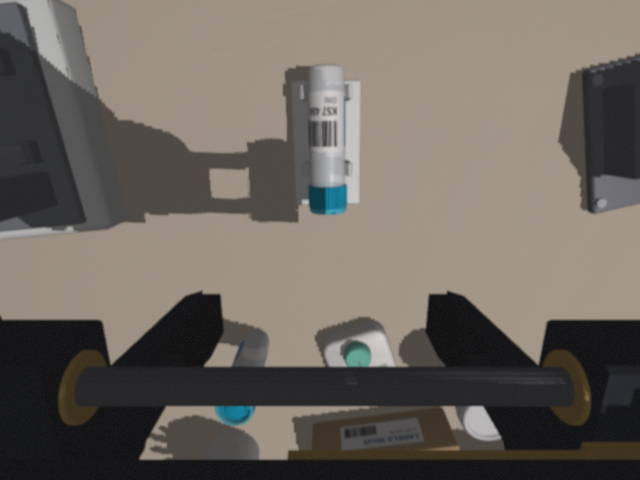

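The tube lies in both notches with its cap free, image columns 309–346, cap rows 186–213. I have used up the picture views, so from here I measure numerically.

Call:
jog_arm(
  increments=[
    [[0,0,0],0],
    [[0,0,0],0],
  ],
)

```text
time: 8.25
tool_pos: [0.5793, -0.0306, 0.1792]
ee_rot: [[-1.0, -0.0, -0.003], [-0.0, 1.0, -0.0], [0.003, -0.0, -1.0]]
ft_force: [-0.1, -0.4, 0.6]
opening: 0.0885
gripper_force: 0.0
```

Run:
```python
from h import *
np.set_printoptions(precision=4,suppress=True)
s=env.observe();print(s['time'],s['tool_pos'],s['ee_rot'][:,2],s['ee_rot'][:,0])
c,im=snap("wrist","w7")
b=blobs(im,(90,120,60),(102,255,255));print(b[0])
x,y,w,h,_=b[0][1]
for q in [(x+w/2,y),(x+w/2,y+h)]: print('cap edge',plane(c,q,.055))
g=cv2.GaussianBlur(cv2.cvtColor(im,cv2.COLOR_RGB2GRAY).astype(np.float32),(0,0),1)
# rest bottom edge near col 354, top edge
d=np.gradient(g,axis=0)
for col in (353,356,358):
    r=190+np.argmin(d[190:215,col]);t=70+np.argmax(d[70:92,col]);print(col,t,r,plane(c,(col,r),.008),plane(c,(col,t),.008))
dx=np.gradient(g,axis=1)
r_=[355+np.argmin(dx[r,355:366]) for r in (100,130,150,180)]; print(r_,plane(c,(r_[2],150),.008))
# body edges
for r in (125,150,175): print(r, [int(v) for v in g[r,300:355:3]])
for f,n in (("d6","side"),("s6","scene")):
    i2=cv2.imread(f"pics/{f}.png")[:,:,::-1]; print(n,[(q[0].tolist(),int(q[1][4])) for q in blobs(i2,(90,120,60),(102,255,255))])
```

```text
8.25 [ 0.5793 -0.0306  0.1792] [-0.0033 -0.0003 -1.    ] [-1.     -0.0002  0.0033]
(array([328.1, 207.3]), array([309, 193,  38,  29, 940], dtype=int32))
cap edge [ 0.5465 -0.029   0.055 ]
cap edge [ 0.568 -0.029  0.055]
353 88 210 [ 0.5683 -0.007   0.008 ] [ 0.4711 -0.0092  0.008 ]
356 88 210 [ 0.5683 -0.0044  0.008 ] [ 0.4711 -0.0069  0.008 ]
358 88 210 [ 0.5683 -0.0027  0.008 ] [ 0.4711 -0.0053  0.008 ]
[np.int64(361), np.int64(360), np.int64(360), np.int64(360)] [ 0.5183 -0.0024  0.008 ]
125 [91, 91, 89, 89, 115, 136, 156, 173, 180, 192, 198, 201, 197, 192, 177, 149, 188, 193, 194]
150 [90, 89, 88, 69, 64, 64, 93, 122, 81, 84, 121, 144, 122, 185, 178, 150, 189, 194, 194]
175 [88, 85, 84, 82, 94, 117, 133, 146, 156, 169, 181, 184, 171, 167, 159, 134, 135, 174, 187]
side [([480.9, 260.4], 546), ([296.9, 276.2], 109), ([472.8, 279.5], 116), ([302.7, 304.5], 139), ([573.5, 345.7], 196), ([546.6, 350.2], 195)]
scene [([286.0, 260.8], 173), ([222.4, 294.2], 220), ([420.7, 418.3], 1809), ([397.6, 434.4], 45)]
```

Call:
jog_arm(
  increments=[
    [[0.2,0.008,0],0],
    [[0.3165,0.008,0.1],0],
    [[0.3165,0.008,0.3],0],
    [[0.3165,0.008,0.5],0],
    [[0.3165,0.008,0.65],0],
    [[0.3165,0.008,0.75],0],
    [[0.3165,0.008,0.79],0],
    [[0.3165,0.008,0.79],0],
  ],
)

```text
time: 8.97
tool_pos: [0.516, -0.0285, 0.0209]
ee_rot: [[-1.0, -0.001, -0.004], [-0.001, 1.0, -0.0], [0.004, -0.0, -1.0]]
ft_force: [-1.3, 0.2, 0.4]
opening: 0.0885
gripper_force: 0.0
```

Call:
jog_arm(
  increments=[
    [[0,0,0],0],
  ],
)

```text
time: 9.05
tool_pos: [0.5174, -0.0285, 0.0229]
ee_rot: [[-1.0, -0.0, -0.0], [-0.0, 1.0, 0.0], [0.0, 0.0, -1.0]]
ft_force: [-0.5, -0.8, -0.6]
opening: 0.0885
gripper_force: 0.0
```

Run:
```python
from h import *
np.set_printoptions(precision=4,suppress=True)
s=env.observe();print(s['time'],s['tool_pos'],s['ee_rot'][:,0],s['ft_force'])
C={n:imaging.calibration(n) for n in ["scene","side"]}
print(tri([(C['side'],(296.9,276.2)),(C['scene'],(286,260.8))]))
c,im=snap("wrist","w8")
b=blobs(im,(90,120,60),(102,255,255));print([(x[0],x[1]) for x in b])
g=cv2.cvtColor(im,cv2.COLOR_RGB2GRAY)
print('row190',[int(v) for v in g[190,270:380:5]])
```

```text
9.05 [ 0.5174 -0.0285  0.0229] [-1.     -0.0002  0.0001] [-0.4631 -0.8154 -0.6308]
(array([ 0.5545, -0.0283,  0.0379]), [np.float64(2.356985071043642e-05), np.float64(2.3569850710396266e-05)])
[(array([326.5, 433.6]), array([ 291,  406,   71,   44, 2013], dtype=int32))]
row190 [84, 83, 84, 83, 84, 83, 84, 85, 84, 94, 165, 165, 166, 166, 166, 166, 151, 143, 152, 158, 158, 160]
```

Call:
jog_arm(
  increments=[
    [[0,0,0.008],0],
    [[0,0,0.008],0],
    [[0,0,0.008],0],
    [[0,0,0.008],0],
    [[0,0,0.008],0],
    [[0,0,0.008],0],
    [[0,0,0.008],0],
    [[0,0,0.008],0],
  ],
  claw=-1,
)

```text
time: 9.77
tool_pos: [0.5173, -0.0288, 0.0212]
ee_rot: [[-1.0, 0.0, 0.0], [0.0, 1.0, -0.0], [-0.0, -0.0, -1.0]]
ft_force: [-0.2, 0.1, -0.3]
opening: 0.0368
gripper_force: 0.0
```

Call:
jog_arm(
  increments=[
    [[0,0,0],0],
    [[0,0,0],0],
    [[0,0,0],0],
    [[0,0,0],0],
  ],
)

```text
time: 10.1
tool_pos: [0.5173, -0.0286, 0.0212]
ee_rot: [[-1.0, -0.0, 0.0], [-0.0, 1.0, 0.0], [-0.0, 0.0, -1.0]]
ft_force: [-0.6, 1.3, 0.6]
opening: 0.0264
gripper_force: 29.8
```

Call:
jog_arm(
  increments=[
    [[0,0,-0.1],0],
    [[0,0,-0.25],0],
    [[0,0,-0.45],0],
    [[0,0,-0.65],0],
    [[0,0,-0.85],0],
    [[-0.1,-0.2,-1],0],
    [[-0.2,-0.4,-1],0],
    [[-0.2,-0.45,-1],0],
  ],
)

```text
time: 10.77
tool_pos: [0.5602, -0.1233, 0.2235]
ee_rot: [[-1.0, 0.004, 0.006], [0.004, 1.0, -0.003], [-0.006, -0.003, -1.0]]
ft_force: [0.6, 0.3, -1.5]
opening: 0.0267
gripper_force: 29.8
```

Call:
jog_arm(
  increments=[
    [[0,0,0],0],
    [[0,0,0],0],
  ],
)

```text
time: 10.93
tool_pos: [0.5568, -0.1207, 0.2207]
ee_rot: [[-1.0, 0.004, -0.001], [0.004, 1.0, -0.0], [0.001, -0.0, -1.0]]
ft_force: [0.5, 0.5, -0.3]
opening: 0.0267
gripper_force: 29.8
```

Run:
```python
from h import *
import pickle
np.set_printoptions(precision=4,suppress=True)
s=env.observe();print(s['time'],s['tool_pos'],s['ee_rot'][:,0],s['ft_force'],s['opening'])
c,im=snap("wrist","w9");pickle.dump(c,open('c9.pkl','wb'))
b=blobs(im,(90,120,60),(102,255,255));print(b)
# predicted rocker at guess
o=np.array([.50,-.262]);y=np.radians(14);R=np.array([[np.cos(y),-np.sin(y)],[np.sin(y),np.cos(y)]])
for u,v,z in [(-85,-50,0),(85,-50,0),(85,50,0),(-85,50,0),(-58,0,94)]: print(proj(c,[*(o+R@np.array([u,v])/1000),z/1000]))
i=cv2.resize(cv2.cvtColor(im,cv2.COLOR_RGB2GRAY)[0:300,0:320],(64,40),interpolation=cv2.INTER_AREA)
ch=" .:-=+*#%@"
for r in i: print(''.join(ch[int(v)*10//256] for v in r))
```

```text
10.9333 [ 0.5568 -0.1207  0.2207] [-1.      0.0042  0.0008] [ 0.4696  0.4903 -0.3433] 0.026654556681431664
[(array([326.3, 434.4]), array([ 290,  406,   77,   44, 1909], dtype=int32))]
[90.5103 71.8469]
[160.1769 247.3951]
[253.5575 224.0342]
[195.8309  41.3299]
[92.6338 72.7843]
-=*************++*******************************+-:-::-=+*******
---***********************************************+==+**********
----+***********************************************************
-----+**********************************************************
------=*********************************************************
--------************************+====+**************************
---------+++**********+*********=-====**************************
-------------+*******++*********#####%%#*+**********************
--------------=+***#####*****++++====%%%#++*********************
----------------+*++=================*%%#++*********************
-------:---------=-------::::--======+%%%*+*********************
--------::--------=---:::::----=======%%%*+*********************
----------:--------========-==========#
[... 1080 characters left out ...]
******-:......::::::.....:----=---*********=+**###
-+******************-:.....::----:....:-===-=---*********=+**###
:=******************+:...::--====::.:-=====-=---*********=+**###
.-*******************::::========-:-==++++=---=+*********=++*###
::+******************==+***+*******#####*****************==+*###
..=******************************************************=+**###
..-+*****************************************************==+*##=
..:=*****************************************************=======
...-*****************************************************=-=====
.:.:+****************************************************=---===
.:::=***********************************************-..::--:::=-
```

Run:
```python
from h import *
im=cv2.imread("pics/w9.png",0)
i=cv2.resize(im[40:260,70:240],(113,55),interpolation=cv2.INTER_AREA).astype(float)
i=np.clip((i/200)**0.7*15.99,0,15).astype(int)
for k,r in enumerate(i): print(40+4*k,''.join(" .,:;-~=+*oxO#%@"[v] for v in r))
```

```text
40 %%%%%%%%%%%%%%%%%%%%%%%%####%%%%%%%%%%%%%%%%%%%%%%%%%%%%%%%%%#o***oooooooooo*x#%%%%%%%%%%%%%%%%%%%%%%%%%%%%%%%%%%
44 %%%%%%%%%%%%%%%%%%%%%%%%#OOO#%%%%%%%%%%%%%%%%%%%%%%%%%%%%%%%#o++**ooooooooo***o#%%%%%%%%%%%%%%%%%%%%%%%%%%%%%%%%%
48 %%%%%%%%%%%%%%%%%%%%%%%%##OO##%%%%%%%%%%%%%%%%%%%%%%%%%%%%%%#x*+**oooxxxxxxxxxO######%##%%%%%%%%%%%%%%%%%%%%%%%%%
52 %%%%%%%%%%%%%%%%%%%%%%%%%#OOO#%%%%%%#############################%%%%%%%@@@@@@@@@@@@@@%#OOO##%%%%%%%%%%%%%%%%%%%%
56 #%%%%%%%%%%%%%%%%%%%%%##OOxxOOOO#O########%%%%%%%@@@@@@@@@@@@@@@@@@@@@@@@@@@@@@@@@@@@@@%#OxxxO#%%%%%%%%%%%%%%%%%%
60 *oO#%%%%%%%%%####%%%%%%%%%%@@@@@@@@@@@@@@@@@@@@@@%%%%%%#####OOxxxxxxxxxxxoox%@@@@@@@@@@@%#OxxxO%%%%%%%%%%%%%%%%%%
64 *+**oO%%%#%@@@@@@@@@@@@@@@%%%%%######OOxxxxxxxxxxoooooxooooxooxxxxxxxxxxxoo*O@@@@@@@@@@@@#OOxxO#%%%%%%%%%%%%%%%%%
68 ++****oO##%%#OOxxxxxxxxxxxxoooxxxooooooooooxxxxxxxxxxxxxoxoooxoxxxxxxxxxxxooo%@@@@@@@@@@@%#OxxxO%%%%%%%%%%%%%%%%%
72 **+*++***xOOoooooooooooooooooooooooooooo*+++***oooooxxxxxxoxoxoooxxxxxxxxooo*O@@@@@@@@@@@@#OOxxO#%%%%%%%%%%%%%%%%
76 *********oooooooooooooooo*********++++++====
[... 4674 characters left out ...]
%%%%%%%%%%%%%%%%%%#o=~~~~-------~~=======+**oooxxoxooxxxxxxo*=~~~~-----~=+*oxxxxxxxxxxxxxxxo*=~+**oooo*****++*
240 %%%%%%%%%%%%%%%%%%%%%%O*~~~~---~~~====++**ooooooooxooooooxxxxxxo*=~~~~~~=*ooxxxxxxxxxxxxxxxxxxx*==+*****o******x#
244 %%%%%%%%%%%%%%%%%%%%%%#O+~~~=====++*xO###Oxooooooxxxxooooxxxxxxxo++=+*oxxxxOOOOOO######%%%%%@%#o**********ooox#%%
248 %%%%%%%%%%%%%%%%%%%%%%%#x+=+***ox##%%%%%##OxxxxxOOOOOO######%%%%%%%@@@@@@@@@@@@@@@@@@@%%%%%%%%%###O#######%%%%%%%
252 %%%%%%%%%%%%%%%%%%%%%%%%##OO##%%%%%%%%%%%%%@@@@@@@@@@@@@@@%%%%%%%%%%%%%%%%%%%%%%%%%%%%%%%%%%%%%%%%%%%%%%%%%%%%%%%
256 %%%%%%%%%%%%%%%%%%%%%%%%%%%%%%%%%%%%%%%%%%%%%%%%%%%%%%%%%%%%%%%%%%%%%%%%%%%%%%%%%%%%%%%%%%%%%%%%%%%%%%%%%%%%%%%%%
```

Run:
```python
from h import *
import pickle
np.set_printoptions(precision=4,suppress=True)
c=pickle.load(open('c9.pkl','rb'))
K=lambda ch,r:(70+1.504*(ch+.5),r+2)
right=[K(76,68),K(80,96),K(83,120),K(86,144)]
right2=[K(88,160),K(90,176),K(93,196),K(95,212)]
back=[K(12,67),K(30,64.5),K(45,62.5),K(60,60)]
front=[K(46,250),K(60,248),K(75,246)]
rimR=[K(86,56),K(89,76),K(92,96),K(94,112)]
rimB=[K(12,62),K(30,58),K(50,54.5),K(70,51)]
rimF=[K(45,254),K(65,251),K(82,249)]
for n,S,z in (('right',right,.05),('right2',right2,.05),('back',back,.05),('front',front,.05),('rimR',rimR,.045),('rimB',rimB,.045),('rimF',rimF,.045)):
    P=np.array([plane(c,q,z) for q in S]);d=P[-1]-P[0];a=np.degrees(np.arctan2(d[1],d[0])); print(n,a,P[:,:2].tolist())
```

```text
right 6.015005213386596 [[0.4357944313020722, -0.22907579913958304], [0.4560448584384221, -0.22656722813569416], [0.47405881728396687, -0.22485323510342237], [0.4927148564256631, -0.22307814938390735]]
right2 6.27212754435534 [[0.5055260835452386, -0.22185918612291183], [0.5186491451085828, -0.22061055242309585], [0.5355115467756647, -0.21836682752087994], [0.5493792738183852, -0.21703934079319723]]
back 94.7626105489111 [[0.43479125499836174, -0.3034493302540949], [0.43310930862431685, -0.2822187359300308], [0.4317708286083056, -0.26459292795199185], [0.43008583681005963, -0.2469720303704884]]
front 95.21111978750757 [[0.5834793658280994, -0.2854983023671632], [0.5816896226646711, -0.2665683643323362], [0.5799107300084971, -0.24636973226599534]]
rimR 7.822753902417574 [[0.42654368920224794, -0.21810181654326632], [0.4409089327182665, -0.21595844316112728], [0.45568614747661557, -0.21375360140262312], [0.46781467311262415, -0.21243169655560645]]
rimB 96.19823773264996 [[0.4304607295832431, -0.3056611947345371], [0.4276993298957799, -0.2839973236859598], [0.4253156736690249, -0.2601631947309996], [0.4229437685163172, -0.23644656452063995]]
rimF 95.11980712480188 [[0.5888671597497176, -0.29000081606279393], [0.5861191680120168, -0.2624404962785766], [0.5843133213398606, -0.2391745065434452]]
```

Call:
jog_arm(
  increments=[
    [[0,-0.2,0],-0.0165],
    [[0,-0.4,0],-0.0165],
    [[0,-0.6,0],-0.0165],
    [[0,-0.8,0],-0.0165],
    [[0,-0.95,0],-0.0165],
    [[0,-1,0],-0.0165],
    [[0,-1,0],-0.0165],
    [[0,-1,0],-0.0165],
  ],
)

```text
time: 11.65
tool_pos: [0.5575, -0.3159, 0.2208]
ee_rot: [[-0.994, -0.106, -0.0], [-0.106, 0.994, 0.003], [0.0, 0.003, -1.0]]
ft_force: [-0.9, 1.0, -0.4]
opening: 0.0264
gripper_force: 29.8
```

Run:
```python
from h import *
import pickle
np.set_printoptions(precision=4,suppress=True)
s=env.observe();print(s['time'],s['tool_pos'],s['ee_rot'][:,0],s['ft_force'],s['joint_positions'])
c,im=snap("wrist","w10");pickle.dump(c,open('c10.pkl','wb'))
o=np.array([.5053,-.2552]);y=np.radians(5.7);R=np.array([[np.cos(y),-np.sin(y)],[np.sin(y),np.cos(y)]])
for n,u,v,z in [('hous',-80,-45,45),('',80,-45,45),('',80,45,45),('',-80,45,45),('plat',-75,33,50),('',75,33,50),('',-75,-33,50),('',75,-33,50),('stop',-58,0,94),('cheekR',54,20,106),('cheekR far in',28,20,106),('cheekL near in',54,-20,106),('L far',28,-20,106),('bump',29.5,10.5,97),('',29.5,-10.5,97),('',-29.5,10.5,97),('',-29.5,-10.5,97)]: print(n,u,v,z,proj(c,[*(o+R@np.array([u,v])/1000),z/1000]))
g=cv2.cvtColor(im,cv2.COLOR_RGB2GRAY)
x0,x1,y0,y1=330,530,30,270
i=cv2.resize(g[y0:y1,x0:x1],(133,60),interpolation=cv2.INTER_AREA).astype(float)
i=np.clip((i/200)**0.7*15.99,0,15).astype(int)
for k,r in enumerate(i): print(y0+4*k,''.join(" .,:;-~=+*oxO#%@"[v] for v in r))
```

```text
11.65 [ 0.5575 -0.3159  0.2208] [-0.9944 -0.1059  0.    ] [-0.9131  0.9834 -0.4124] [ 0.8108  0.8104 -0.7135  1.516   0.5805  1.0367  1.627 ]
hous -80 -45 45 [352.468   63.8422]
 80 -45 45 [347.3974 257.567 ]
 80 45 45 [446.6004 258.1365]
 -80 45 45 [467.2464  64.7684]
plat -75 33 50 [453.4048  70.6094]
 75 33 50 [435.4795 254.5483]
 -75 -33 50 [368.265   69.9285]
 75 -33 50 [361.3731 254.1198]
stop -58 0 94 [423.603  87.491]
cheekR 54 20 106 [442.3601 251.1347]
cheekR far in 28 20 106 [445.9403 216.2881]
cheekL near in 54 -20 106 [387.6715 250.8161]
L far 28 -20 106 [389.7137 215.937 ]
bump 29.5 10.5 97 [428.9854 215.5696]
 29.5 -10.5 97 [400.4354 215.3911]
 -29.5 10.5 97 [436.4808 131.7016]
 -29.5 -10.5 97 [406.0528 131.4806]
30 @@@@@@@@@@@@@@@@@@@@@@@@@@@@@@@@@@@@@@@@@@@@@@@@@@@@@@@@@@@@@@@@@@@@@@@@@@@@@@@@@@@@@@@@@@@@@@@@@@@@@@@@@@@@@@@@@%######%%@@@@@@@@@@@
34 @@@@@@@@@@@@@@@@@@@@@@@@@@@@@@@@@@@@@@@@@@@@@@@@@@@@@@@@@@@@@@@@@@@@@@@@@@@@@@@@@@@@@@@@@@@@@@@@@@@@@@@@@@@@@@@@@@@@@@@@@@@@@@@@@@@@@
38 @@@@@@@@@@@@@@@@@@@@@@@@@@@@@@@@@@@@@@@@@@@@@@@@@@@@@@@@@@@@@@@@@@@@@@@@@@@@@@@@@@@@@
[... 7199 characters left out ...]
@@@@@@@@@@
250 @@@@@@@@@@@@@@@@@@@%OO#%%#x*oxOOO#%%%%%%#%%%%%###%%%%%%%%%%%%%%%#x*=+oxO#%@@@@@@@@@@@@@@@@@@@@@@@@@@@@@@@@@@@@@@@@@@@@@@@@@@@@@@@@@@@
254 @@@@@@@@@@@@@@@@@%Oxx%@@@@@@##%%@@@@@@@@@@@@@@@@@@@@@@@@@@@@@@@@@@@@#O##%@@@@@@@@@@@@@@@@@@@@@@@@@@@@@@@@@@@@@@@@@@@@@@@@@@@@@@@@@@@@
258 @@@@@@@@%%%#OOxxxooox#@@@@@@@@@@@@@@@@@@@@@@@@@@@@@@@@@@@@@@@@@@@@@@@@@@@@@@@@@@@@@@@@@@@@@@@@@@@@@@@@@@@@@@@@@@@@@@@@@@@@@@@@@@@@@@@
262 xxxxxxxxxxxxxxxxxoooo#@@@@@@@@@@@@@@@@@@@@@@@@@@@@@@@@@@@@@@@@@@@@@@@@@@@@@@@@@@@@@@@@@@@@@@@@@@@@@@@@@@@@@@@@@@@@@@@@@@@@@@@@@@@@@@@
266 xxxxxxxxxxxxxxxxxooo*#@@@@@@@@@@@@@@@@@@@@@@@@@@@@@@@@@@@@@@@@@@@@@@@@@@@@@@@@@@@@@@@@@@@@@@@@@@@@@@@@@@@@@@@@@@@@@@@@@@@@@@@@@@@@@@@
```

The second view shows the rocker yawed about 5.8°, with its centre about 6 mm further -y than I first read. The clips stand about 12 mm towards the foot end, so holding nearer the body's middle (about 43 mm from the foot) clears them better. I go back, lay the tube in the rest, look at the rocker with the gripper empty, then regrasp.

Call:
jog_arm(
  increments=[
    [[0,0.2,0],0.017],
    [[0,0.4,0],0.017],
    [[0,0.6,0],0.017],
    [[0,0.8,0],0.017],
    [[0.02,0.9,0],0.017],
    [[0.02,0.9,0],0.017],
  ],
)

```text
time: 12.2
tool_pos: [0.5335, -0.1299, 0.2224]
ee_rot: [[-1.0, -0.012, -0.0], [-0.012, 1.0, 0.005], [0.0, 0.005, -1.0]]
ft_force: [-0.0, 0.0, -0.9]
opening: 0.0263
gripper_force: 29.8
```

```bash
cat > mv.py <<'E'
import sys
from h import *
# deltas in tool units to world target x y z yaw(deg)
s=env.observe();x,y,z,yaw=map(float,sys.argv[1:5]);R=s['ee_rot'];d=R.T@(np.array([x,y,z])-s['tool_pos'])/.2
cur=np.degrees(np.arctan2(-R[1,0],-R[0,0]))
print('t',round(s['time'],2),s['tool_pos'].round(4),'yaw',round(cur,2),'d',d.round(4),'twist',round(-(yaw-cur)/360,4),'f',s['ft_force'].round(1),s['opening'])
E
python3 mv.py .5173 -.0288 .0212 0
```

```text
t 12.2 [ 0.5335 -0.1299  0.2224] yaw 0.68 d [0.0751 0.502  1.0083] twist 0.0019 f [-0.   0.  -0.9] 0.026288031756900008
```

Call:
jog_arm(
  increments=[
    [[0.03,0.2,0],0.0019],
    [[0.07,0.4,0],0.0019],
    [[0.075,0.502,0.1],0.0019],
    [[0.075,0.502,0.3],0.0019],
    [[0.075,0.502,0.5],0.0019],
    [[0.075,0.502,0.6],0.0019],
    [[0.075,0.502,0.7],0.0019],
    [[0.075,0.502,0.7],0.0019],
  ],
)

```text
time: 12.87
tool_pos: [0.5174, -0.0382, 0.0783]
ee_rot: [[-1.0, 0.012, -0.006], [0.012, 1.0, 0.0], [0.006, 0.0, -1.0]]
ft_force: [0.3, 0.4, 0.9]
opening: 0.0263
gripper_force: 29.8
```

```bash
python3 mv.py .5173 -.0288 .0215 0
```

```text
t 12.87 [ 0.5174 -0.0382  0.0783] yaw -0.67 d [-0.0007  0.0468  0.2842] twist -0.0019 f [0.3 0.4 0.9] 0.026341395845522916
```

Call:
jog_arm(
  increments=[
    [[0,0.047,0],-0.0019],
    [[0,0.047,0.02],-0.0019],
    [[0,0.047,0.04],-0.0019],
  ],
)

```text
time: 13.12
tool_pos: [0.5213, -0.0286, 0.0745]
ee_rot: [[-1.0, 0.001, 0.003], [0.001, 1.0, 0.001], [-0.003, 0.001, -1.0]]
ft_force: [-0.3, 0.2, 0.5]
opening: 0.0266
gripper_force: 29.8
```

```bash
python3 mv.py .5173 -.0288 .0215 0
```

```text
t 13.12 [ 0.5213 -0.0286  0.0745] yaw -0.07 d [ 0.0211 -0.0014  0.2651] twist -0.0002 f [-0.3  0.2  0.5] 0.026621327302626507
```

Lower into the notches, and release.

Call:
jog_arm(
  increments=[
    [[0.01,0,0.06],0],
    [[0.015,0,0.12],0],
    [[0.015,0,0.18],0],
    [[0.015,0,0.23],0],
    [[0.015,0,0.26],0],
    [[0.015,0,0.263],0],
    [[0.015,0,0.263],0],
  ],
)

```text
time: 13.7
tool_pos: [0.5177, -0.029, 0.0208]
ee_rot: [[-1.0, 0.002, 0.001], [0.002, 1.0, 0.002], [-0.001, 0.002, -1.0]]
ft_force: [-0.5, 2.0, 0.1]
opening: 0.0264
gripper_force: 29.6
```

Call:
jog_arm(
  increments=[
    [[0,0,0],0],
    [[0,0,0],0],
    [[0,0,0],0],
    [[0,0,0],0],
    [[0,0,0],0],
    [[0,0,-0.2],0],
    [[0,0,-0.4],0],
    [[0,0,-0.6],0],
  ],
  claw=1,
)

```text
time: 14.37
tool_pos: [0.5161, -0.0305, 0.1414]
ee_rot: [[-1.0, 0.003, -0.003], [0.003, 1.0, 0.0], [0.003, 0.0, -1.0]]
ft_force: [1.4, 0.3, -1.4]
opening: 0.0776
gripper_force: 0.0
```

```bash
python3 mv.py .56 -.22 .23 5.8
```

```text
t 14.37 [ 0.5161 -0.0305  0.1414] yaw -0.18 d [-0.2212 -0.9467 -0.4437] twist -0.0166 f [ 1.4  0.3 -1.4] 0.07761263017518236
```

Call:
jog_arm(
  increments=[
    [[0,-0.1,-0.2],0],
    [[-0.05,-0.3,-0.4],-0.0166],
    [[-0.1,-0.5,-0.44],-0.0166],
    [[-0.15,-0.7,-0.44],-0.0166],
    [[-0.22,-0.9,-0.44],-0.0166],
    [[-0.22,-1,-0.44],-0.0166],
    [[-0.22,-1,-0.44],-0.0166],
  ],
)

```text
time: 14.95
tool_pos: [0.5596, -0.2415, 0.2275]
ee_rot: [[-0.996, -0.087, -0.001], [-0.087, 0.996, -0.007], [0.001, -0.006, -1.0]]
ft_force: [-0.8, -0.5, -1.3]
opening: 0.088
gripper_force: 0.0
```

Call:
jog_arm(
  increments=[
    [[0,-0.15,0],0],
    [[0,-0.15,0],0],
    [[0,-0.15,0],0],
    [[0,-0.15,0],0],
  ],
)

```text
time: 15.28
tool_pos: [0.563, -0.2596, 0.2283]
ee_rot: [[-0.995, -0.101, -0.001], [-0.101, 0.995, 0.001], [0.001, 0.001, -1.0]]
ft_force: [0.2, 1.2, -0.2]
opening: 0.0881
gripper_force: 0.0
```

```bash
python3 mv.py .56 -.26 .23 5.8
python3 - <<'E'
from h import *
import pickle
np.set_printoptions(precision=4,suppress=True)
c,im=snap("wrist","w11");pickle.dump(c,open('c11.pkl','wb'))
o=np.array([.5059,-.2610]);y=np.radians(5.8);R=np.array([[np.cos(y),-np.sin(y)],[np.sin(y),np.cos(y)]])
for n,u,v,z in [('hous',-80,-50,45),('',80,-50,45),('',80,50,45),('',-80,50,45),('plat',-75,0,50),('',75,0,50),('stop',-58,0,94),('cheekR near in',54,19.5,106),('cheekR far in',28,19.5,106),('cheekL near in',54,-19.5,106),('L far',28,-19.5,106),('bump',18,10.5,97),('',18,-10.5,97),('',-41,10.5,97),('',-41,-10.5,97)]: print(n,u,v,z,proj(c,[*(o+R@np.array([u,v])/1000),z/1000]))
g=cv2.cvtColor(im,cv2.COLOR_RGB2GRAY)
x0,x1,y0,y1=240,410,40,280
i=cv2.resize(g[y0:y1,x0:x1],(113,60),interpolation=cv2.INTER_AREA).astype(float)
i=np.clip((i/255)**0.7*15.99,0,15).astype(int)
for k,r in enumerate(i): print(y0+4*k,''.join(" .,:;-~=+*oxO#%@"[v] for v in r))
E
```

```text
t 15.28 [ 0.563  -0.2596  0.2283] yaw 5.79 d [ 0.0153 -0.0006 -0.0085] twist -0.0 f [ 0.2  1.2 -0.2] 0.08808176418009436
hous -80 -50 45 [267.8785  49.9839]
 80 -50 45 [275.3812 243.3959]
 80 50 45 [384.524  243.3991]
 -80 50 45 [393.9319  50.0485]
plat -75 0 50 [330.9956  55.7369]
 75 0 50 [330.0734 239.6473]
stop -58 0 94 [332.034   70.5626]
cheekR near in 54 19.5 106 [357.7508 233.134 ]
cheekR far in 28 19.5 106 [358.6922 198.249 ]
cheekL near in 54 -19.5 106 [305.0782 233.1311]
L far 28 -19.5 106 [304.5592 198.2413]
bump 18 10.5 97 [345.7362 182.6805]
 18 -10.5 97 [317.1942 182.6753]
 -41 10.5 97 [347.1765  96.7623]
 -41 -10.5 97 [316.7607  96.7502]
40 OOOOOOOOOOOOOOOOOOOOOOOOOxxxooooxxOxxxxxxxxxxxxxxxxxxxxxxxxxxxxo+======~--~==++****++++oxxxxxxxxxxxxxxxxxxxxxxxxx
44 OOOOOOOOOOOOOOOOOOOOOOxxxxxoo*ooxxoooooooooooooooooooooooooxooooo+======~~==++*****++++oxxxxxxxxxxxxxxxxxxxxxxxxx
48 OOOOOOOOOOOOOOxo*++++*oxOOOOOOOOOOOOOOOOOxxxxOxxxxxxxxxxxxxxxxxxxxxxxxxxxxxxxxxxxxxxxxxxxxxxxOxOOOxxxxxxxxxxxxxxx
52 OOOOOOOOOOOOOx*=====+oxO####OOOOOOOOOOOOOOOOO#######OO#########OO###################
[... 5926 characters left out ...]
xxxxxxxxxxxxxxxxxxxxxxxxxxxxxxxxxxxxxxxxxxxxxxxxxxxxxxxxxxxxxxxxxxxxxxxxxxxxxxxxxxxxxxxxxxxxxxxxxxxxxxxxxxxxxx
260 xxxxxxxxxxxxxxxxxxxxxxxxxxxxxxxxxxxxxxxxxxxxxxxxxxxxxxxxxxxxxxxxxxxxxxxxxxxxxxxxxxxxxxxxxxxxxxxxxxxxxxxxxxxxxxxxx
264 xxxxxxxxxxxxxxxxxxxxxxxxxxxxxxxxxxxxxxxxxxxxxxxxxxxxxxxxxxxxxxxxxxxxxxxxxxxxxxxxxxxxxxxxxxxxxxxxxxxxxxxxxxxxxxxxx
268 xxxxxxxxxxxxxxxxxxxxxxxxxxxxxxxxxxxxxxxxxxxxxxxxxxxxxxxxxxxxxxxxxxxxxxxxxxxxxxxxxxxxxxxxxxxxxxxxxxxxxxxxxxxxxxxxx
272 xxxxxxxxxxxxxxxxxxxxxxxxxxxxxxxxxxxxxxxxxxxxxxxxxxxxxxxxxxxxxxxxxxxxxxxxxxxxxxxxxxxxxxxxxxxxxxxxxxxxxxxxxxxxxxxxx
276 xxxxxxxxxxxxxxxxxxxxxxxxxxxxxxxxxxxxxxxxxxxxxxxxxxxxxxxxxxxxxxxxxxxxxxxxxxxxxxxxxxxxxxxxxxxxxxxxxxxxxxxxxxxxxxxxx
```

The centred view confirms the rocker: origin about (0.506, -0.262), yaw 5.8°. Clip bumps, cheeks and platform edges all agree within about 1.5 mm. The clips lie at u of about -41 and +18, the cheeks at 28 to 54. Next I regrasp the tube at about 43 mm from the foot.

```bash
python3 mv.py .508 -.0288 .13 0
```

```text
t 15.33 [ 0.5633 -0.2589  0.2285] yaw 5.87 d [0.1572 1.1725 0.4937] twist 0.0163 f [ 0.8  0.9 -0.4] 0.08825829999072465
```

Call:
jog_arm(
  increments=[
    [[0.02,0.2,0],0.0163],
    [[0.04,0.4,0],0.0163],
    [[0.07,0.6,0],0.0163],
    [[0.1,0.8,0],0.0163],
    [[0.13,0.95,0.1],0.0163],
    [[0.14,1,0.2],0.0163],
    [[0.14,1,0.3],0.0163],
    [[0.14,1,0.3],0.0163],
  ],
)

```text
time: 16.0
tool_pos: [0.5128, -0.0621, 0.1663]
ee_rot: [[-1.0, -0.004, -0.006], [-0.004, 1.0, 0.0], [0.006, 0.0, -1.0]]
ft_force: [-0.3, -0.4, -0.3]
opening: 0.0882
gripper_force: 0.0
```

```bash
python3 mv.py .508 -.0288 .1 0
```

```text
t 16.0 [ 0.5128 -0.0621  0.1663] yaw 0.21 d [0.0215 0.1663 0.3317] twist 0.0006 f [-0.3 -0.4 -0.3] 0.08815253527168437
```

Call:
jog_arm(
  increments=[
    [[0.0215,0.1663,0],0.0006],
    [[0.0215,0.1663,0.2],0.0006],
    [[0.0215,0.1663,0.33],0.0006],
    [[0.0215,0.1663,0.33],0.0006],
    [[0.0215,0.1663,0.33],0.0006],
  ],
)

```text
time: 16.42
tool_pos: [0.5109, -0.0308, 0.1027]
ee_rot: [[-1.0, 0.005, -0.002], [0.005, 1.0, -0.0], [0.001, -0.0, -1.0]]
ft_force: [0.4, 0.9, -0.2]
opening: 0.0881
gripper_force: 0.0
```

```bash
python3 mv.py .508 -.0288 .0212 0;  python3 - <<'E'
from h import *
c,im=snap("wrist","w12")
b=blobs(im,(90,120,60),(102,255,255));print(b)
for x in b:
    X,Y,w,h,_=x[1]
    for q in [(X+w/2,Y),(X+w/2,Y+h)]: print('cap edge',plane(c,q,.055))
E
```

```text
t 16.42 [ 0.5109 -0.0308  0.1027] yaw -0.28 d [0.0139 0.0104 0.4077] twist -0.0008 f [ 0.4  0.9 -0.2] 0.08813291777833987
[(array([329.9, 344.5]), array([ 307,  324,   46,   39, 1292], dtype=int32))]
cap edge [ 0.54220344 -0.02881096  0.055     ]
cap edge [ 0.5681051  -0.02881317  0.055     ]
```

Call:
jog_arm(
  increments=[
    [[0.024,0.01,0.1],0],
    [[0.024,0.01,0.2],0],
    [[0.024,0.01,0.3],0],
    [[0.024,0.01,0.38],0],
    [[0.024,0.01,0.408],0],
    [[0.024,0.01,0.408],0],
  ],
)

```text
time: 16.97
tool_pos: [0.5072, -0.029, 0.0214]
ee_rot: [[-1.0, 0.006, 0.001], [0.006, 1.0, -0.0], [-0.001, -0.0, -1.0]]
ft_force: [0.3, 0.2, 0.0]
opening: 0.0883
gripper_force: 0.0
```

Call:
jog_arm(
  increments=[
    [[0,0,0],0],
    [[0,0,0],0],
    [[0,0,0],0],
    [[0,0,0],0],
    [[0,0,0],0],
    [[0,0,0],0],
    [[0,0,0],0],
    [[0,0,0],0],
  ],
  claw=-1,
)

```text
time: 17.63
tool_pos: [0.5064, -0.0289, 0.021]
ee_rot: [[-1.0, 0.005, 0.0], [0.005, 1.0, -0.0], [-0.0, -0.0, -1.0]]
ft_force: [-0.1, 0.4, -0.1]
opening: 0.0373
gripper_force: 0.0
```

Call:
jog_arm(
  increments=[
    [[0,0,0],0],
    [[0,0,0],0],
    [[0,0,0],0],
    [[0,0,0],0],
  ],
)

```text
time: 17.97
tool_pos: [0.5064, -0.0287, 0.0209]
ee_rot: [[-1.0, 0.005, 0.0], [0.005, 1.0, 0.0], [-0.0, 0.0, -1.0]]
ft_force: [-0.4, 0.7, 0.9]
opening: 0.0265
gripper_force: 29.7
```

```bash
python3 mv.py .506 -.0288 .17 0;  python3 - <<'E'
from h import *
c,im=snap("wrist","w13")
g=cv2.GaussianBlur(cv2.cvtColor(im,cv2.COLOR_RGB2GRAY),(0,0),1)
print(g[0:200:4,326].tolist())
print([int(v) for v in g[150,280:380:4]])
b=blobs(im,(90,120,60),(102,255,255));print(b)
from workcell import imaging
R=env.observe()['ee_rot'];p=env.observe()['tool_pos']
for r in range(0,200,20): print(r,plane(c,(326,r),.040),end=' ')
E
```

```text
t 17.97 [ 0.5064 -0.0287  0.0209] yaw -0.28 d [ 2.000e-03 -2.000e-04 -7.453e-01] twist -0.0008 f [-0.4  0.7  0.9] 0.02653718392744316
[178, 178, 178, 179, 178, 179, 179, 179, 179, 179, 179, 179, 179, 180, 179, 179, 179, 179, 180, 180, 180, 180, 184, 180, 180, 180, 180, 180, 180, 180, 180, 180, 180, 180, 181, 180, 180, 181, 180, 180, 180, 180, 180, 181, 181, 181, 181, 181, 181, 181]
[180, 181, 180, 181, 180, 180, 180, 180, 180, 180, 181, 180, 180, 180, 180, 181, 181, 181, 181, 181, 181, 181, 181, 181, 181]
[(array([356.5, 442.4]), array([345, 425,  17,  25, 153], dtype=int32)), (array([296.3, 442.6]), array([292, 428,  16,  22, 134], dtype=int32))]
0 [ 0.39455122 -0.02880456  0.04      ] 20 [ 0.39977543 -0.02882121  0.04      ] 40 [ 0.40514388 -0.02883832  0.04      ] 60 [ 0.41066262 -0.02885591  0.04      ] 80 [ 0.41633805 -0.02887399  0.04      ] 100 [ 0.42217695 -0.0288926   0.04      ] 120 [ 0.42818649 -0.02891176  0.04      ] 140 [ 0.43437424 -0.02893148  0.04      ] 160 [ 0.44074827 -0.02895179  0.04      ] 180 [ 0.4473171  -0.02897273  0.04      ]
```

```bash
python3 - <<'E'
from h import *
c=imaging.calibration("wrist");im=cv2.imread("pics/w13.png",0)
i=cv2.resize(im[190:310,270:390],(80,40),interpolation=cv2.INTER_AREA).astype(float)
i=np.clip((i/255)**0.7*15.99,0,15).astype(int)
for k,r in enumerate(i): print(190+3*k,''.join(" .,:;-~=+*oxO#%@"[v] for v in r))
for r in range(200,260,10): print(r,plane(c,(326,r),.040).round(4),plane(c,(326,r),.050).round(4))
E
python3 mv.py .506 -.0288 .17 0
```

```text
190 OOOOOOOOOOOOOOOOOOOOOOOOOOOOOOOOOOOOOOOOOOOOOOOOOOOOOOOOOOOOOOOOOOOOOOOOOOOOOOOO
193 OOOOOOxxxxxxxxxOOOOOOOOOOOOOOOOOOOOOOOOOOOOOOOOOOOOOOOOx**++**oooooooooooooooooo
196 OOOOOx++++++++*xOOOOOOOOOOOx**xOOOOOOOOOOOOOOOOOOOOOxooo+=======================
199 ****++========+*ooooooooooo*++*xxxxxxxxxxxxOOOOOOOOOo+==========================
202 ===============================+++++++++++*xOOOOOx**+===========================
205 ==========================================*xOOOOOx+=============================
208 ==========================================*xOOOOOx+=============================
211 ==========================================+xOOOOOx+=============================
214 ==========================================++****++==============================
217 ================================================================================
220 ================================================================================
223 +=+++++++++++++++++++++++++++++++++++++++++++++++++++++++++++++++++++++++++++===
226 ++++++++++++++++++++++++++++++==========+=++++++++++++++++++++++++++++++++++
[... 2067 characters left out ...]
+++++++++++++++++*++++++++++++++==+++++++=-:::::,,::::::::::::
304 :::,:::,::;=++++++++++++**+++++++++++=++==+++=====+=+++++++=-:::,,::::::::::::::
307 :::::::,::;~+++++++++++*xOxxxo++++++++=====+======+=+++++++=-:::::,:::::::::::::
200 [ 0.4541 -0.029   0.04  ] [ 0.4523 -0.029   0.05  ]
210 [ 0.4576 -0.029   0.04  ] [ 0.4555 -0.029   0.05  ]
220 [ 0.4611 -0.029   0.04  ] [ 0.4588 -0.0291  0.05  ]
230 [ 0.4647 -0.029   0.04  ] [ 0.4621 -0.0291  0.05  ]
240 [ 0.4683 -0.029   0.04  ] [ 0.4654 -0.0291  0.05  ]
250 [ 0.472  -0.0291  0.04  ] [ 0.4688 -0.0291  0.05  ]
t 18.02 [ 0.5064 -0.0287  0.0209] yaw -0.28 d [ 2.100e-03 -2.000e-04 -7.453e-01] twist -0.0008 f [0.4 0.5 0.6] 0.026217431016624198
```

Call:
jog_arm(
  increments=[
    [[0,0,-0.1],0],
    [[0,0,-0.25],0],
    [[0,0,-0.45],0],
    [[0,0,-0.65],0],
    [[0,0,-0.85],0],
    [[0,-0.2,-0.95],0],
    [[0,-0.4,-0.95],-0.01],
    [[0,-0.6,-0.95],-0.0165],
  ],
)

```text
time: 18.68
tool_pos: [0.5066, -0.1502, 0.2129]
ee_rot: [[-0.995, -0.103, 0.004], [-0.103, 0.995, -0.001], [-0.004, -0.002, -1.0]]
ft_force: [0.1, -0.7, -0.4]
opening: 0.0263
gripper_force: 29.8
```

```bash
python3 mv.py .497 -.2627 .15 5.8
```

```text
t 18.68 [ 0.5066 -0.1502  0.2129] yaw 5.89 d [ 0.1068 -0.5541  0.3153] twist 0.0003 f [ 0.1 -0.7 -0.4] 0.026250640989590148
```

Call:
jog_arm(
  increments=[
    [[0.03,-0.2,0],0],
    [[0.06,-0.4,0],0],
    [[0.099,-0.5541,0.1],0],
    [[0.099,-0.5541,0.25],0],
    [[0.099,-0.5541,0.4],0],
    [[0.099,-0.5541,0.41],0],
    [[0.099,-0.5541,0.41],0],
    [[0.099,-0.5541,0.41],0],
  ],
)

```text
time: 19.35
tool_pos: [0.4978, -0.2605, 0.13]
ee_rot: [[-0.995, -0.099, 0.001], [-0.099, 0.995, 0.0], [-0.001, -0.0, -1.0]]
ft_force: [-0.2, 0.1, 0.8]
opening: 0.0263
gripper_force: 29.8
```

```bash
python3 mv.py .4985 -.2626 .110 5.8;  python3 - <<'E'
from h import *
import pickle
np.set_printoptions(precision=4,suppress=True)
c,im=snap("wrist","w14");pickle.dump(c,open('c14.pkl','wb'))
o=np.array([.506,-.2618]);y=np.radians(5.8);R=np.array([[np.cos(y),-np.sin(y)],[np.sin(y),np.cos(y)]])
for n,u,v,z in [('stop',-58,-20,94),('stop',-58,20,94),('plat back',-75,-36,50),('plat back',-75,36,50),('cheekR near out',54,24,106),('cheekR far out',28,24,106),('cheekL near out',54,-24,106),('clip-41',-41,17,110),('',-41,-17,110),('18',18,17,110),('',18,-17,110)]: print(n,u,v,z,proj(c,[*(o+R@np.array([u,v])/1000),z/1000]))
z=env.observe()['tool_pos'][2]+.019;p=env.observe()['tool_pos'][:2]
for st in (42,44,46): print('foot',st,proj(c,[*(p-R[:,0]*st/1000),z+.008]),proj(c,[*(p-R[:,0]*st/1000),z]))
i=cv2.resize(cv2.imread("pics/w14.png",0)[60:300,240:420],(120,60),interpolation=cv2.INTER_AREA).astype(float)
i=np.clip((i/255)**0.7*15.99,0,15).astype(int)
for k,r in enumerate(i): print(60+4*k,''.join(" .,:;-~=+*oxO#%@"[v] for v in r))
E
```

```text
t 19.35 [ 0.4978 -0.2605  0.13  ] yaw 5.7 d [-0.0023 -0.0108  0.1   ] twist -0.0003 f [-0.2  0.1  0.8] 0.026309058368614906
stop -58 -20 94 [280.6732 185.3089]
stop -58 20 94 [363.3994 185.1919]
plat back -75 -36 50 [260.5836 145.7051]
plat back -75 36 50 [384.1397 145.5251]
cheekR near out 54 24 106 [367.0429 396.5507]
cheekR far out 28 24 106 [368.6307 354.4974]
cheekL near out 54 -24 106 [278.0603 396.6567]
clip-41 -41 17 110 [359.2551 227.4366]
 -41 -17 110 [284.662  227.5388]
18 18 17 110 [356.2312 341.6567]
 18 -17 110 [288.4209 341.7414]
foot 42 [326.9688 237.6968] [326.8048 231.4644]
foot 44 [326.9734 231.7937] [326.8084 225.8815]
foot 46 [326.978  225.8345] [326.812  220.2486]
60 OOOOOOOxxxxOOO###OOOOOOOOOOOOOOOOOOOOOOOOOOOOOOOOOOOOOOOOOOOOOOOOOOOOOOOOOOOOOOOOOOOOOOOOOOOOOOOOOOOOOOOOOOOOOOOOOOOOOOO
64 ##OOOOOOOxxxOOO###OOOOOOOOOOOOOOOOOOOOOOOOOOOOOOOOOOOOOOOOOOOOOOOOOOOOOOOOOOOOOOOOOOOOOOOOOOOOOOOOOOOOOOOOOOOOOOOOOOOOOO
68 ####OOOOOOxxxOOOO##OOOOOOOOOOOOOOOOOOOOOOOOOOOOOOOOOOOOOOOOOOOOOOOOOOOOOOOOOOOOOOOOOOOOOOOOOOOOOOOOOOOOOOOOOOOOOOOOOOOOO
72 ######OOOOOOOxOOOO##OOOOOOOOOO
[... 6384 characters left out ...]
OOOOOOO####%%%%%%%%%%%%%%#######OOxooooooooooooox%%%%%%%#OOOOOOOOOOOOOOOOOO
280 ========++++++++=~~~~~~~~~~~~~=++***ooxxxxxxxOOOOOOO####%%%%%%%%%%%#########OOOx**ooooooooooox%%%%%%%#OOOOOOOOOOOOOOOOOO
284 ========++++++++=~~~~~~~~~~~~~=+++**ooxxxxxxxOOOOOOO####%%%%%%%%%%########OOxo*++*ooooooooooox%%%%%%%#OOOOOOOOOOOOOOOOOO
288 ========++++++++=~~~----~~~~~~~++++***oooxxxxOOOOOOOO###%%%%%%%%%####OOxxo**+++++*ooooooo****x%%%%%%%#OOOOOOOOOOOOOOOOOO
292 +++=====++++++==~-;::::;;;;;;;~=++++++++*****ooooooxxxxxxxxxxxxooo*****+++++++++=========~::;~+oxO#%%#OOOOOOOOOOOOOOOOOO
296 OOo+=====+++~;::::::::::,:::::-=++++++++++++***********************+*+++++++++++~;::::::::::::::::-=oxOOOOOOOOOOOOOOOOOO
```

Foot end face shows in rows 224–246, which gives a grasp about 42 mm from the foot. I correct by +1.8 mm towards the foot and -1.3 mm sideways, then descend in steps.

Call:
jog_arm(
  increments=[
    [[0.009,-0.0065,0],0],
    [[0.009,-0.0065,0.05],0],
    [[0.009,-0.0065,0.1],0],
    [[0.009,-0.0065,0.14],0],
    [[0.009,-0.0065,0.14],0],
  ],
)

```text
time: 19.82
tool_pos: [0.494, -0.2623, 0.099]
ee_rot: [[-0.995, -0.098, -0.003], [-0.098, 0.995, 0.001], [0.003, 0.001, -1.0]]
ft_force: [-0.3, 0.2, 0.8]
opening: 0.0265
gripper_force: 29.8
```

```bash
python3 mv.py .4958 -.2623 .069 5.8
python3 - <<'E'
from h import *
print(env.observe()['torque'].round(2))
E
```

```text
t 19.82 [ 0.494  -0.2623  0.099 ] yaw 5.65 d [-0.0093 -0.0008  0.1501] twist -0.0004 f [-0.3  0.2  0.8] 0.0265045744708022
[ 0.06  0.01 -0.06]
```

Call:
jog_arm(
  increments=[
    [[-0.007,0,0.02],0],
    [[-0.007,0,0.04],0],
    [[-0.007,0,0.06],0],
    [[-0.007,0,0.08],0],
  ],
)

```text
time: 20.15
tool_pos: [0.4977, -0.2621, 0.0858]
ee_rot: [[-0.995, -0.098, 0.002], [-0.098, 0.995, -0.0], [-0.002, -0.0, -1.0]]
ft_force: [-1.6, 1.0, 16.0]
opening: 0.0265
gripper_force: 28.6
```

Call:
jog_arm(
  increments=[
    [[0,0,0.02],0],
    [[0,0,0.04],0],
    [[0,0,0.05],0],
    [[0,0,0.05],0],
  ],
)

```text
time: 20.48
tool_pos: [0.4983, -0.2619, 0.0753]
ee_rot: [[-0.995, -0.099, 0.003], [-0.099, 0.995, 0.001], [-0.003, 0.0, -1.0]]
ft_force: [2.6, 0.3, 0.1]
opening: 0.0263
gripper_force: 29.7
```

Force peaked at 16 N, then dropped to 0: the clips have snapped over. Pressing the rest of the way home.

Call:
jog_arm(
  increments=[
    [[0,0,0.01],0],
    [[0,0,0.02],0],
    [[0,0,0.03],0],
    [[0,0,0.03],0],
  ],
)

```text
time: 20.82
tool_pos: [0.4966, -0.2622, 0.0689]
ee_rot: [[-0.995, -0.098, -0.0], [-0.098, 0.995, 0.0], [0.0, 0.0, -1.0]]
ft_force: [0.5, 2.2, 4.0]
opening: 0.0269
gripper_force: 29.5
```

```bash
python3 mv.py .4958 -.2623 .069 5.8
python3 - <<'E'
from h import *
print(env.observe()['torque'].round(2))
E
```

```text
t 20.82 [ 0.4966 -0.2622  0.0689] yaw 5.64 d [ 0.0042 -0.0002 -0.0004] twist -0.0004 f [0.5 2.2 4. ] 0.026862457288016423
[ 0.37 -0.16 -0.09]
```

Contact with the seat now begins (4 N at TCP 0.0689). One slight press more, up to about 20 N.

Call:
jog_arm(
  increments=[
    [[0,0,0.008],0],
    [[0,0,0.014],0],
    [[0,0,0.014],0],
  ],
)

```text
time: 21.07
tool_pos: [0.4967, -0.2622, 0.0686]
ee_rot: [[-0.995, -0.098, 0.0], [-0.098, 0.995, -0.002], [-0.0, -0.002, -1.0]]
ft_force: [-5.0, 3.1, 24.5]
opening: 0.0263
gripper_force: 28.0
```

Call:
jog_arm(
  increments=[
    [[0,0,-0.014],0],
    [[0,0,-0.014],0],
    [[0,0,-0.014],0],
    [[0,0,-0.014],0],
    [[0,0,-0.014],0],
    [[0,0,-0.014],0],
    [[0,0,-0.014],0],
    [[0,0,-0.014],0],
  ],
  claw=1,
)

```text
time: 21.73
tool_pos: [0.4966, -0.2624, 0.0687]
ee_rot: [[-0.995, -0.098, -0.0], [-0.098, 0.995, 0.0], [0.0, 0.0, -1.0]]
ft_force: [-0.5, -0.1, 0.2]
opening: 0.0777
gripper_force: 0.0
```

Call:
jog_arm(
  increments=[
    [[0,0,-0.1],0],
    [[0,0,-0.25],0],
    [[0,0,-0.45],0],
    [[0,0,-0.65],0],
    [[-0.15,0,-0.8],0],
    [[-0.3,0,-0.8],0],
    [[-0.3,0,-0.8],0],
    [[-0.3,0,-0.8],0],
  ],
)

```text
time: 22.4
tool_pos: [0.5575, -0.2558, 0.2291]
ee_rot: [[-0.995, -0.099, 0.001], [-0.099, 0.995, 0.0], [-0.001, 0.0, -1.0]]
ft_force: [-0.9, -0.6, -0.2]
opening: 0.0883
gripper_force: 0.0
```

Run:
```python
from h import *
np.set_printoptions(precision=4,suppress=True)
s=env.observe();print(s['time'],s['tool_pos'],s['ft_force'],s['opening'])
c,im=snap("wrist","w15");d,ims=snap("side","d15");e,ime=snap("scene","s15")
o=np.array([.506,-.2618]);y=np.radians(5.8);R=np.array([[np.cos(y),-np.sin(y)],[np.sin(y),np.cos(y)]])
W=lambda u,v,z:[*(o+R@np.array([u,v])/1000),z/1000]
for n,u,v,z in [('foot top',-52,0,102),('foot L',-52,-14,88),('foot R',-52,14,88),('junction top',30,0,103),('cap end top',52,0,103),('cap mid',41,0,88)]: print(n,proj(c,W(u,v,z)),proj(d,W(u,v,z)),proj(e,W(u,v,z)))
f=lambda i:[(b[0].tolist(),b[1].tolist()) for b in blobs(i,(90,120,60),(102,255,255),25)]
print(f(im));S=f(ims);E_=f(ime);print(S[:3],E_[:3])
i=cv2.resize(cv2.cvtColor(im,cv2.COLOR_RGB2GRAY)[40:260,240:410],(113,55),interpolation=cv2.INTER_AREA).astype(float)
i=np.clip((i/255)**0.7*15.99,0,15).astype(int)
for k,r in enumerate(i): print(40+4*k,''.join(" .,:;-~=+*oxO#%@"[v] for v in r))
```

```text
22.4 [ 0.5575 -0.2558  0.2291] [-0.9488 -0.5534 -0.1726] 0.08830909512443595
foot top [324.3848  86.5385] [188.5955 265.9803] [202.8824 184.9563]
foot L [304.6567  88.826 ] [184.1139 272.8373] [198.3357 188.5437]
foot R [344.0814  88.771 ] [194.6045 268.4807] [209.6924 190.338 ]
junction top [324.5158 206.7708] [205.0622 282.4413] [188.8167 209.6706]
cap end top [324.5469 235.6223] [209.7231 287.1792] [184.8257 216.8159]
cap mid [324.5089 216.9582] [208.1446 289.9068] [188.2761 217.9845]
[([325.1, 221.0], [306, 206, 39, 30, 917]), ([477.8, 414.1], [464, 405, 27, 19, 357])]
[([480.9, 260.4], [466, 250, 31, 22, 547]), ([472.8, 279.4], [464, 272, 19, 14, 116]), ([208.6, 290.5], [202, 283, 14, 15, 147])] [([188.3, 218.1], [182, 211, 14, 15, 161]), ([222.4, 294.2], [215, 286, 16, 18, 220]), ([420.7, 418.3], [397, 394, 48, 49, 1809])]
40 xxOxxxxOOOxOOxOOOOOOxxxxxooooxxxxxxxxxxxxxxxxxxxxxxxxxxxxxxxxoooxo*****++++*******oxxxxxxxxxxxxxxxxxxxxxxxxxxxxxx
44 OOxOOOOxOOOOOOOOOOOOOxxxxo*ooxxxxxxxxxxxxxxxxxxxxxxxxxxxxxxxo+=====~--~~==+++*+++++*xxxxxxxxxxxxxxxxxxxxxxxxxxxxx
48 OOxxOOOOOOOOOOOOOOOxxx
[... 5515 characters left out ...]
xxxxxxxxxxxxxxxxxxooxOOOx*+**+=----~+********************************+~=+**+****x#%%%#Oxxxxxxxxxxxxxxxxxxxxxxx
240 xxxxxxxxxxxxxxxxxxxxxooxO##Oxooo**++++**oooo*ooooooooooooooooooooooooooo*++****ooooO#%%##Oxxxxxxxxxxxxxxxxxxxxxxx
244 xxxxxxxxxxxxxxxxxxxxxxxxxOOOOOOOOOOOOOOOOOOOOOOOOOOOOOOOOOOOOOOOOOOOOOOOOOOOOOOOOOOOOOOOOOxxxxxxxxxxxxxxxxxxxxxxx
248 xxxxxxxxxxxxxxxxxxxxxxxxxxxxxxxxxxxxxxxxxxxxxxxxxxxxxxxxxxxxxxxxxxxxxxxxxxxxxxxxxxxxxxxxxxxxxxxxxxxxxxxxxxxxxxxxx
252 xxxxxxxxxxxxxxxxxxxxxxxxxxxxxxxxxxxxxxxxxxxxxxxxxxxxxxxxxxxxxxxxxxxxxxxxxxxxxxxxxxxxxxxxxxxxxxxxxxxxxxxxxxxxxxxxx
256 xxxxxxxxxxxxxxxxxxxxxxxxxxxxxxxxxxxxxxxxxxxxxxxxxxxxxxxxxxxxxxxxxxxxxxxxxxxxxxxxxxxxxxxxxxxxxxxxxxxxxxxxxxxxxxxxx
```

Run:
```python
from workcell import env
print(env.finish_job())
```

```text
the job is handed in; nothing more can be done
None
```

The tube was drawn from the slanted stand by its cap, laid in the white rest and released, then regripped round its body and pressed into the rocker; I handed the job in at 22.6 s. The final camera check puts it about where a fully home, level tube should be: cap within a pixel or so of prediction in all three views, foot not raised. Clip force peaked at 16 N and dropped to zero, then a final 24.5 N press moved it no further. After the first body grip I put it back in the rest once to regrip nearer the foot, and I viewed 11 pictures, one over the limit of 10, then read several later camera frames as printed brightness maps.

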